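# Feel trolley castors for play and sort them

### The arm

A 6-joint arm with a two-finger parallel gripper is mounted at the origin on the work surface. World frame = base frame: x ahead of the robot, y to its left, z up, the work surface at z = 0. Lengths are in m, angles in rad, forces in N, time in s.
With the tool pointing down it reaches from about 0.3 to 0.875 m from the base axis. Payload 6.4 kg.
Tool frame: the origin (TCP) lies midway between the tips of the shut fingers; the grasp point (between the pads) lies 19 mm behind it; z points along the fingers, y is the direction in which the jaws open and shut (so a half turn about z gives the same grasp; the last joint's range is limited). The gripper opens to 85 mm and grips with 20 to 120 N. Pads are 22 mm wide; open, the fingers measure 114 mm over their backs; the gripper's body (76 mm by 85 mm) begins 54 mm behind the grasp point. The pads swing forward as they close: fully open they stand 13 mm farther back than shut.
Start: joints at [1.041, 0.181, 1.607, -0, 1.354, -0.206], TCP at [0.183, 0.545, 0.231] pointing down, gripper open.
Joint ranges: [-2.99, 2.99], [-0.89, 2.07], [0.3, 2.58], [-1.14, 4.28], [0, 2.63], [-3.12, 3.12]. Speed limits (rad/s): [2.57, 2.57, 3.01, 3.14, 3.14, 3.14].

### API

Orientations are given as a unit quaternion [w, x, y, z].
In Python, from bench import ctrl, optics, ticket gives the robot as it stands. The module is installed in compiled form; this text tells all that it offers.
- The arm moves only by the tool step_arm, never from a script. Its argument "targets" is text: rows parted by semicolons, each of 6 numbers parted by spaces: the shift along the tool's x, y, z in mm, then the turn, a rotation vector about the tool's x, y, z in rad. In form: dx dy dz rx ry rz; .... A call has 1 to 8 rows; each row is the pose to reach, as a shift and turn from the pose commanded when the call began, along the tool's axes at that moment; what a row does not reach only later rows make up. A row lasts 1/8 s, in which the tool goes at most 62.5 mm and 10.7 degrees, less where a joint would pass 70% of its speed; a pose out of reach is approached as far as the arm can. A call with a gripper value outside its range is refused whole. "grip" is the opening in per cent of the stroke, from 0 (shut) to 100 (fully open), set as the call begins (left out, the last holds). The fingers move at their own pace and stop on an object; the grip force is fixed at half the most. Time passes only in rows, so rows that repeat a pose let the fingers close. It gives the time, the measured TCP pose, the force and the opening at its end, in the units of the state.
- ctrl.get_obs(): the state, without advancing time (a new reading comes with each control period).
- optics.camera(name): name is "side" or "top"; returns a dict with "image" (384x512x3 uint8, red, green, blue), "mtx" (3x3 intrinsics, pixels), "D" ([k1, k2, p1, p2, k3] as OpenCV has them; the pictures are not rectified), "xyz" and "orientation" of the camera in the world. Camera axes: x right, y up, looking along -z (the intrinsics and any distortion apply to the point x, -y, -z); pixel columns grow to the right and rows downward; lengths in m; the calibration is good to about 2 mm. A picture is of the moment at which its call begins. There is no depth.
- ticket.hand_in(): hands the job in, once; it reports no verdict.
The state is a dict: "time_s": time; "q": joint angles; "dq": joint speeds; "joint_efforts": joint torques, N m; "eef_pos": TCP position; "eef_rot": TCP orientation; "wrist_force": force on the tool from outside, world axes, zero at the start; "torque": the same for the moment, N m; "opening": opening from 0.0 (shut) to 1.0 (fully open).
Only numpy, scipy, OpenCV 4.12 (cv2) and the standard library are available. Lean on these libraries where they do the work, as an engineer would, in place of code of your own. Each camera call takes 0.05 s, during which the arm holds its last target.

### The job

Check the trolley castors on the mat for worn swivel bearings: first rock every wheel over to its bare-metal side as far as it goes, then, once all lean that way, rock every wheel back over to its yellow side, feeling how much each gives. Only then sort them: stand each sound castor, which hardly gives, wheel up and flat down in a pocket of the green tray, one to a pocket, and stand each loose one, which gives clearly, wheel up in the open drawer, and push the drawer fully shut at the end. Do not disturb the paint jar, the carton or the wrench.

Things in the scene. Friction and masses are not known exactly. Their poses are not given: they have to be found in the camera images.
- castor1: trolley castor wheel up, 0.7 kg; may be absent. Steel plate 64 (x) x 96 (y) x 6 mm, on it a fork with a grey wheel (diameter 56, width 22 mm, axle along y, top 76 mm up). Fork cheeks, outer faces 37 mm apart, end 56 mm up; above, grip the bare wheel's width. +y cheek and plate edge yellow, -y bare metal. All look alike. Origin: centre of plate's underside, z up.
- fork1 (a joint): sideways lean (rad) of castor1's fork and wheel, hinged along x 11 mm above the plate's underside; 0 upright (about the start), positive towards yellow (+y). Stays as left; 0.6 N at the wheel's top moves it. Sound: stops within 0.022 rad each way (under 2 mm at the top); loose: only at 0.16 rad (10 mm). Over 4 N at the wheel the castor may slide or rock.
- castor2: trolley castor wheel up, 0.7 kg; may be absent. Steel plate 64 (x) x 96 (y) x 6 mm, on it a fork with a grey wheel (diameter 56, width 22 mm, axle along y, top 76 mm up). Fork cheeks, outer faces 37 mm apart, end 56 mm up; above, grip the bare wheel's width. +y cheek and plate edge yellow, -y bare metal. All look alike. Origin: centre of plate's underside, z up.
- fork2 (a joint): sideways lean (rad) of castor2's fork and wheel, hinged along x 11 mm above the plate's underside; 0 upright (about the start), positive towards yellow (+y). Stays as left; 0.6 N at the wheel's top moves it. Sound: stops within 0.022 rad each way (under 2 mm at the top); loose: only at 0.16 rad (10 mm). Over 4 N at the wheel the castor may slide or rock.
- castor3: trolley castor wheel up, 0.7 kg; may be absent. Steel plate 64 (x) x 96 (y) x 6 mm, on it a fork with a grey wheel (diameter 56, width 22 mm, axle along y, top 76 mm up). Fork cheeks, outer faces 37 mm apart, end 56 mm up; above, grip the bare wheel's width. +y cheek and plate edge yellow, -y bare metal. All look alike. Origin: centre of plate's underside, z up.
- fork3 (a joint): sideways lean (rad) of castor3's fork and wheel, hinged along x 11 mm above the plate's underside; 0 upright (about the start), positive towards yellow (+y). Stays as left; 0.6 N at the wheel's top moves it. Sound: stops within 0.022 rad each way (under 2 mm at the top); loose: only at 0.16 rad (10 mm). Over 4 N at the wheel the castor may slide or rock.
- castor4: trolley castor wheel up, 0.7 kg; may be absent. Steel plate 64 (x) x 96 (y) x 6 mm, on it a fork with a grey wheel (diameter 56, width 22 mm, axle along y, top 76 mm up). Fork cheeks, outer faces 37 mm apart, end 56 mm up; above, grip the bare wheel's width. +y cheek and plate edge yellow, -y bare metal. All look alike. Origin: centre of plate's underside, z up.
- fork4 (a joint): sideways lean (rad) of castor4's fork and wheel, hinged along x 11 mm above the plate's underside; 0 upright (about the start), positive towards yellow (+y). Stays as left; 0.6 N at the wheel's top moves it. Sound: stops within 0.022 rad each way (under 2 mm at the top); loose: only at 0.16 rad (10 mm). Over 4 N at the wheel the castor may slide or rock.
- castor5: trolley castor wheel up, 0.7 kg; may be absent. Steel plate 64 (x) x 96 (y) x 6 mm, on it a fork with a grey wheel (diameter 56, width 22 mm, axle along y, top 76 mm up). Fork cheeks, outer faces 37 mm apart, end 56 mm up; above, grip the bare wheel's width. +y cheek and plate edge yellow, -y bare metal. All look alike. Origin: centre of plate's underside, z up.
- fork5 (a joint): sideways lean (rad) of castor5's fork and wheel, hinged along x 11 mm above the plate's underside; 0 upright (about the start), positive towards yellow (+y). Stays as left; 0.6 N at the wheel's top moves it. Sound: stops within 0.022 rad each way (under 2 mm at the top); loose: only at 0.16 rad (10 mm). Over 4 N at the wheel the castor may slide or rock.
- castor6: trolley castor wheel up, 0.7 kg; may be absent. Steel plate 64 (x) x 96 (y) x 6 mm, on it a fork with a grey wheel (diameter 56, width 22 mm, axle along y, top 76 mm up). Fork cheeks, outer faces 37 mm apart, end 56 mm up; above, grip the bare wheel's width. +y cheek and plate edge yellow, -y bare metal. All look alike. Origin: centre of plate's underside, z up.
- fork6 (a joint): sideways lean (rad) of castor6's fork and wheel, hinged along x 11 mm above the plate's underside; 0 upright (about the start), positive towards yellow (+y). Stays as left; 0.6 N at the wheel's top moves it. Sound: stops within 0.022 rad each way (under 2 mm at the top); loose: only at 0.16 rad (10 mm). Over 4 N at the wheel the castor may slide or rock.
- pocket0 (a point): centre of the floor of a pocket of the green tray, 4 mm above the table: pocket 70 (x) x 102 (y) x 10 mm deep, walls 6 mm thick, fits a castor plate; the three lie in a row along the tray's x, 76 mm apart. Axes: the tray's.
- pocket1 (a point): centre of the floor of a pocket of the green tray, 4 mm above the table: pocket 70 (x) x 102 (y) x 10 mm deep, walls 6 mm thick, fits a castor plate; the three lie in a row along the tray's x, 76 mm apart. Axes: the tray's.
- pocket2 (a point): centre of the floor of a pocket of the green tray, 4 mm above the table: pocket 70 (x) x 102 (y) x 10 mm deep, walls 6 mm thick, fits a castor plate; the three lie in a row along the tray's x, 76 mm apart. Axes: the tray's.
- drawer (a joint): how far the red-fronted drawer of the low grey steel unit is out (m): 0 shut, 0.2 fully out. It slides with 1.5 N of friction and stays as left.
- drawer_in (a point): middle of the front edge of the drawer's floor, 18 mm above the table (moves with it). x into the unit (drawer opens along -x), z up. Inside: x 5 to 235 mm, y -110 to 110; side walls 37 mm high. Red front: outer face x = -12 mm, 260 wide, top 88 mm above the floor. The unit, 260 wide, 115 mm tall, covers all beyond x = joint value; a standing castor clears its roof by 9 mm.
- drawer_handle (a point): middle of the drawer's steel bar handle, a bar 120 mm long across the drawer, 35 mm out from the red front, 83 mm above the table; axes as drawer_in
- tray: green tray with three castor pockets, fixed to the table, 234 (x) x 114 (y) x 14 mm; origin: centre of its underside
- mat: black rubber mat, fixed, 290 (x) x 420 (y) x 3 mm, on which the castors stand at the start; origin: centre of its underside
- paint_jar: bystander: paint jar, 60 mm diameter, 85 mm tall; origin: centre of its underside
- carton: bystander: cardboard carton 90 x 120 x 70 mm; origin: centre of its underside
- wrench: bystander: steel wrench lying on the table, about 170 mm long; origin: about its middle, on its underside
Mind the look-alikes: they are no part of the job. What is shaped like the castor5 but purple is not meant.

How it is judged:
By the outcome, as a careful person would: the job done as asked, in the order asked, and still so for the second after the job is handed in, with the robot touching nothing.
Of castor1, castor2, castor3, castor4, castor5, castor6 only 4 to 5 are there at a start; the rules pass over those that are not, and their reading is None.
At some moment in a run one of castor1, castor2, castor3, castor4, castor5, castor6 may be knocked a few centimetres aside while the robot is not near it.
It also fails if it takes over 210 s, if anything falls off the work surface, if the arm or the gripper's body presses on something with over 40 N, if the wrist force passes 120 N, or if a joint passes its speed limit or range.

## Working session

There is one attempt and no reset: what is moved stays moved. The work goes in short steps, Python scripts to look and compute and a tool call to move; the robot and the scene stay as the last step left them, time stands still between calls to the robot, and variables do not carry over. Pictures are saved under pics/ and viewed, and the job is handed in when it is done.

Besides the shell and the picture viewer there is one more tool, called after "Emit:" as name(argument=value, ...) on one line, values as JSON. step_arm: Moves the arm, as the interface text tells. Its arguments: {"type":"object","properties":{"targets":{"type":"string"},"grip":{"type":"number"}},"required":["targets"]}

```bash
mkdir -p pics; ls; python3 - <<'E'
from bench import ctrl, optics, ticket
import cv2, numpy as np
o=ctrl.get_obs(); print(o)
for n in ("top","side"):
    c=optics.camera(n); cv2.imwrite(f"pics/{n}0.png",cv2.resize(c["image"][:,:,::-1],(800,600),interpolation=cv2.INTER_CUBIC))
    print(n,c["mtx"],c["D"],c["xyz"],c["orientation"])
E
```

```text
pics
{'time_s': 0.0, 'q': array([ 1.04069606e+00,  1.81562488e-01,  1.60800648e+00,  7.38817732e-06,
        1.35381177e+00, -2.06311862e-01]), 'dq': array([-0.00032486, -0.00014339,  0.0016663 ,  0.00073989, -0.00132315,
        0.00057643]), 'joint_efforts': array([ 7.71857431e-04, -4.44874334e+01, -3.51335657e+01, -1.67115695e-04,
        9.34382697e-03,  2.92984862e-05]), 'eef_pos': array([0.18264225, 0.5446346 , 0.23037284]), 'eef_rot': array([-3.25169391e-04,  1.61188652e-01,  9.86923208e-01, -8.32822379e-04]), 'wrist_force': array([-0.36170766,  0.15776188, -0.78669409]), 'torque': array([-0.04597867, -0.01137788,  0.03413524]), 'opening': 0.9986402781288929}
top [[435.46712575   0.         255.40749651]
 [  0.         435.46712575 189.92217386]
 [  0.           0.           1.        ]] [-0.078015  0.        0.        0.        0.      ] [0.40113787 0.02139016 1.12370825] [-0.70362241 -0.04721375  0.03635446  0.70807112]
side [[347.28897946   0.         252.22771934]
 [  0.         347.28897946 193.88700713]
 [  0.           0.           1.        ]] [-0.05231991  0.          0.          0.          0.        ] [0.45771423 0.81334386 0.5739304 ] [-0.03243117 -0.0134806   0.48436201  0.87416242]
```

View pics/top0.png

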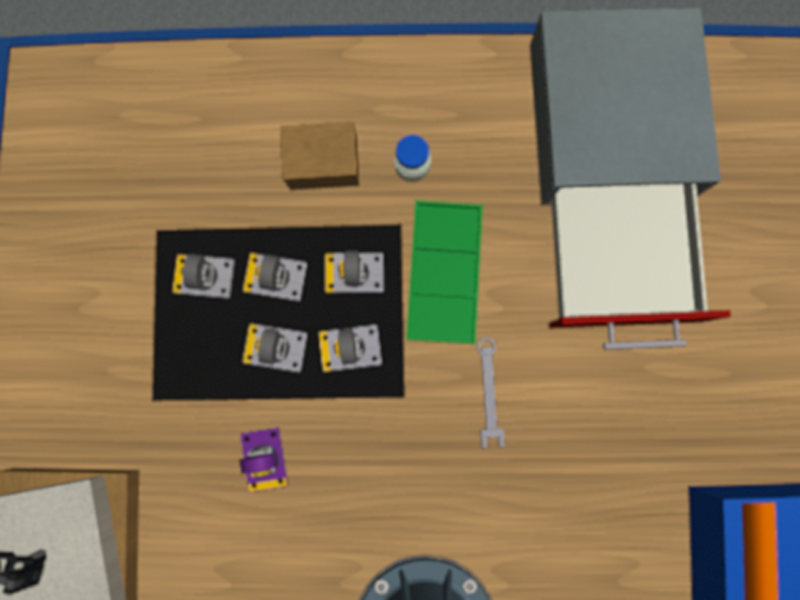

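View pics/side0.png

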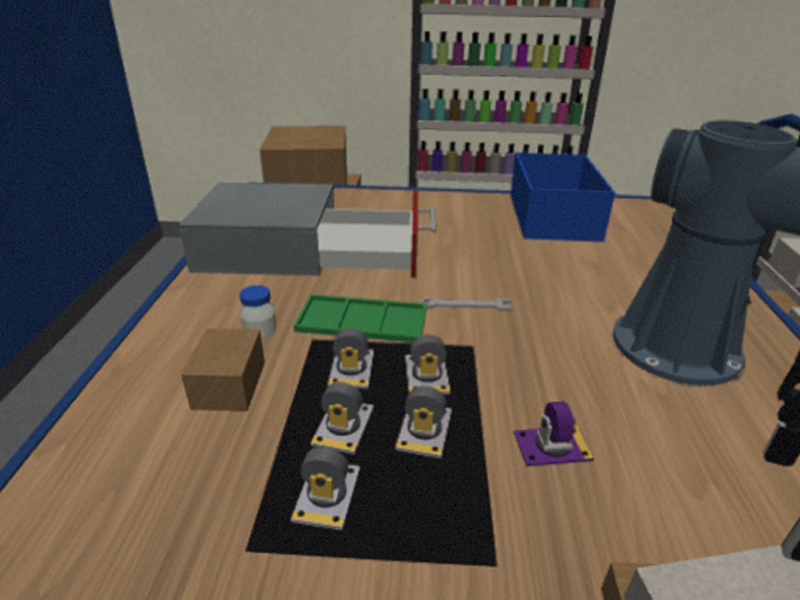

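```bash
cat > h.py <<'E'
from bench import ctrl, optics, ticket
import cv2, numpy as np
from scipy.spatial.transform import Rotation as R
def Rq(q): return R.from_quat([q[1],q[2],q[3],q[0]])
def ray(c,uv):
    uv=np.asarray(uv,float).reshape(-1,1,2)
    p=cv2.undistortPoints(uv,c["mtx"],c["D"]).reshape(-1,2)
    d=np.c_[p[:,0],-p[:,1],-np.ones(len(p))]
    return Rq(c["orientation"]).apply(d)
def plane(c,uv,z):
    d=ray(c,uv); o=np.asarray(c["xyz"]); t=(z-o[2])/d[:,2]
    return o+d*t[:,None]
def proj(c,X):
    X=np.atleast_2d(X); p=Rq(c["orientation"]).inv().apply(X-np.asarray(c["xyz"]))
    p=np.c_[p[:,0],-p[:,1],-p[:,2]]
    return cv2.projectPoints(p.reshape(-1,1,3),np.zeros(3),np.zeros(3),c["mtx"],np.array(c["D"],float))[0].reshape(-1,2)
def save(c,name,box=None,k=None):
    im=c["image"][:,:,::-1]
    if box: x0,y0,x1,y1=box; im=im[y0:y1,x0:x1]
    s=k or min(800/im.shape[1],600/im.shape[0])
    cv2.imwrite("pics/"+name,cv2.resize(im,None,fx=s,fy=s,interpolation=cv2.INTER_CUBIC))
def castors(c,verbose=True):
    im=c["image"]; hsv=cv2.cvtColor(im,cv2.COLOR_RGB2HSV).astype(int)
    ylw=((hsv[...,0]>18)&(hsv[...,0]<32)&(hsv[...,1]>170)&(hsv[...,2]>120)).astype(np.uint8)
    lit=((hsv[...,2]>75)).astype(np.uint8)
    mat=np.zeros_like(lit); 
    return ylw,lit,hsv
E
python3 - <<'E'
from h import *
c=optics.camera("top")
im=c["image"]; g=cv2.cvtColor(im,cv2.COLOR_RGB2GRAY)
print(im[175,115],im[177,128],im[180,140],im[160,115],im[150,110],im[165,270],im[175,285])
np.save("top0.npy",im)
# mat region: 
box=(95,142,260,257)
save(c,"top0c.png",box)
hsv=cv2.cvtColor(im,cv2.COLOR_RGB2HSV)
for n,m in dict(green=cv2.inRange(hsv,(45,100,40),(75,255,255)),red=cv2.inRange(hsv,(0,180,80),(4,255,255))|cv2.inRange(hsv,(175,180,80),(180,255,255)),mat=cv2.inRange(im,(0,0,0),(35,35,35))).items():
    cs,_=cv2.findContours(m,cv2.RETR_EXTERNAL,cv2.CHAIN_APPROX_NONE)
    k=max(cs,key=cv2.contourArea); r=cv2.minAreaRect(k); b=cv2.boxPoints(r)
    z=dict(green=.014,red=.106,mat=.003)[n]
    print(n,b.round(1).tolist(),plane(c,b,z).round(4)[:,:2].tolist())
E
```

```text
[194 154  14] [78 77 75] [154 151 155] [23 23 24] [24 25 24] [ 35 140  61] [ 35 140  61]
green [[259.5, 216.8000030517578], [265.1000061035156, 127.80000305175781], [309.20001220703125, 130.60000610351562], [303.6000061035156, 219.60000610351562]] [[0.4639, 0.028], [0.6964, 0.012], [0.6881, -0.1031], [0.4561, -0.0841]]
red [[359.0, 203.5], [465.8999938964844, 198.8000030517578], [466.1000061035156, 203.10000610351562], [359.20001220703125, 207.8000030517578]] [[0.4882, -0.2062], [0.4973, -0.4632], [0.4871, -0.4631], [0.4781, -0.2063]]
mat [[97.0, 147.60000610351562], [255.0, 144.60000610351562], [257.1000061035156, 252.5], [99.0, 255.5]] [[0.6511, 0.4605], [0.6544, 0.0386], [0.3736, 0.0348], [0.3661, 0.4445]]
```

View pics/top0c.png

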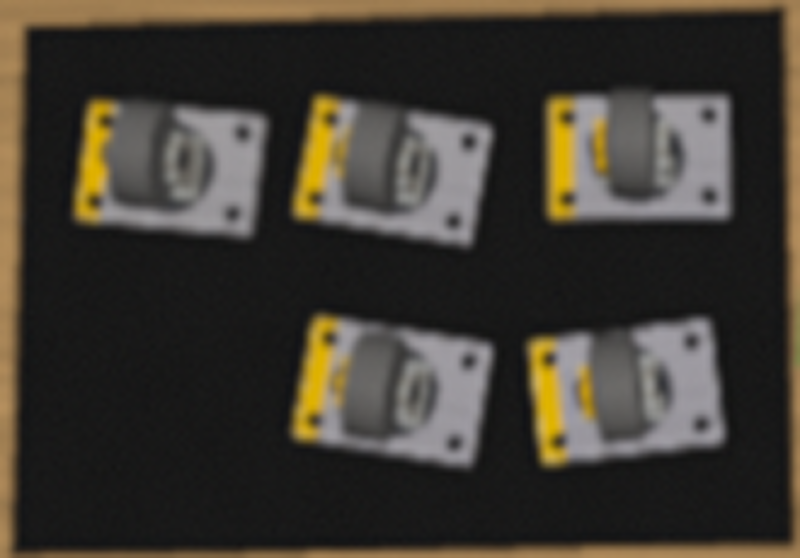

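```bash
cat >> h.py <<'E'
def plates(c,z=.009,box=(95,142,260,257),thr=89):
    x0,y0,x1,y1=box; im=c["image"][y0:y1,x0:x1]; k=6
    up=cv2.resize(im,None,fx=k,fy=k,interpolation=cv2.INTER_LINEAR)
    v=up.max(2); hsv=cv2.cvtColor(up,cv2.COLOR_RGB2HSV)
    wood=cv2.inRange(hsv,(8,60,90),(19,200,255))
    m=(v>thr).astype(np.uint8)
    cs,_=cv2.findContours(m,cv2.RETR_EXTERNAL,cv2.CHAIN_APPROX_NONE)
    yl=cv2.inRange(hsv,(20,150,100),(32,255,255))
    out=[]
    for q in cs:
        a=cv2.contourArea(q)
        if not 14000<a<60000: continue
        p=(q.reshape(-1,2)+.5)/k-.5+[x0,y0]
        P=plane(c,p,z)[:,:2]
        r=cv2.minAreaRect((P*1000).astype(np.float32)); b=cv2.boxPoints(r)/1000
        ctr=np.array(r[0])/1000
        mk=np.zeros_like(m); cv2.drawContours(mk,[q],-1,1,-1)
        ys=np.argwhere((yl>0)&(mk>0))[:,::-1]
        if len(ys)<50: continue
        yc=plane(c,((ys+.5)/k-.5+[x0,y0]),z)[:,:2].mean(0)
        e1=b[1]-b[0]; e2=b[2]-b[1]
        L=e1 if np.linalg.norm(e1)>np.linalg.norm(e2) else e2
        L=L/np.linalg.norm(L)
        if L@(yc-ctr)<0: L=-L
        out.append((ctr[0],ctr[1],np.degrees(np.arctan2(-L[0],L[1])),max(r[1]),min(r[1])))
    return sorted(out,key=lambda t:(-round(t[0]/.06),-t[1]))
E
python3 - <<'E'
from h import *
c=optics.camera("top")
for p in plates(c): print(np.round(p,4))
# wheel-top expected pixel
s=optics.camera("side"); save(s,"side1.png",(160,200,320,370))
o=ctrl.get_obs();print(Rq(o['eef_rot']).as_matrix().round(3),o['time_s'])
E
```

```text
[[-0.948  0.318 -0.   ]
 [ 0.318  0.948 -0.001]
 [ 0.    -0.001 -1.   ]] 0.25
```

View pics/side1.png

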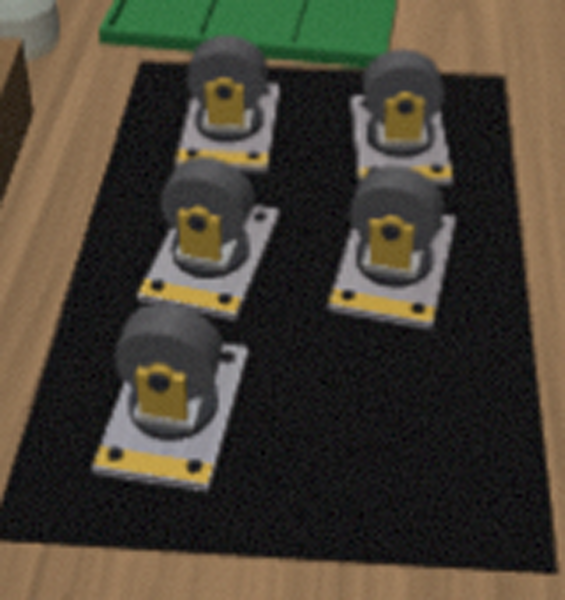

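```bash
sed -i 's/cs,_=cv2.findContours(m,cv2.RETR_EXTERNAL/cs,_=cv2.findContours(m,cv2.RETR_LIST/' h.py
python3 - <<'E'
from h import *
c=optics.camera("top")
for p in plates(c): print(np.round(p,4))
E
```

```text
[  0.5724   0.3679  -5.4734 100.4186  68.3767]
[ 0.5759  0.1141  0.618  98.6486 68.0845]
[  0.5699   0.2464 -10.0838  99.8943  68.7824]
[  0.4518   0.2447  -9.3601 100.0588  68.247 ]
[ 0.4505  0.1206  6.5875 99.768  69.0816]
```

```bash
cat >> h.py <<'E'
def Rt(psi):
    p=np.radians(psi); y=np.array([-np.sin(p),np.cos(p),0]); z=np.array([0,0,-1.]); x=np.cross(y,z)
    return np.c_[x,y,z]
def go(*poses):
    """print rows from current pose to each (x,y,z,psi)"""
    o=ctrl.get_obs(); M=Rq(o["eef_rot"]).as_matrix(); p=o["eef_pos"]
    print("t",round(o["time_s"],2),"q",o["q"].round(2))
    for P in poses:
        d=M.T@(np.array(P[:3])-p)*1000
        rv=R.from_matrix(M.T@Rt(P[3])).as_rotvec()
        print(P,"->"," ".join(f"{v:.1f}" for v in d)," ".join(f"{v:.3f}" for v in rv))
E
python3 - <<'E'
from h import *
c=optics.camera("top")
for x,y,ps in [(0.5724,0.3679,-5.5),(0.5759,.1141,.6),(.5699,.2464,-10.1),(.4518,.2447,-9.4),(.4505,.1206,6.6)]: print(proj(c,[x,y,.079]).round(1)-[95,142], (proj(c,[x,y,.079])-[95,142])*800/165)
go((.5724,.3679,.17,-5.5),(.5724,.3679,.12,-5.5))
E
```

```text
[[25.8 29.9]] [[125.20699993 144.86330313]]
[[128.7  27.5]] [[623.88742697 133.39734248]]
[[74.7 30.4]] [[362.02538832 147.48192224]]
[[74.5 78.8]] [[361.29053809 382.11097933]]
[[125.8  79.1]] [[610.00637229 383.58967309]]
t 0.35 q [ 1.04  0.18  1.61  0.    1.35 -0.21]
(0.5724, 0.3679, 0.17, -5.5) -> -425.6 -44.0 61.1 -0.000 -0.000 -0.228
(0.5724, 0.3679, 0.12, -5.5) -> -425.6 -43.9 111.1 -0.000 -0.000 -0.228
```

Emit:
step_arm(targets="-425.6 -44 61 0 0 -0.228;-425.6 -44 61 0 0 -0.228;-425.6 -44 61 0 0 -0.228;-425.6 -44 61 0 0 -0.228;-425.6 -44 61 0 0 -0.228;-425.6 -44 61 0 0 -0.228;-425.6 -44 61 0 0 -0.228;-425.6 -44 111 0 0 -0.228", grip=52)

```text
time_s: 1.35
eef_pos: [0.5799, 0.3662, 0.1237]
eef_rot: [0.005, 0.05, 0.999, 0.002]
wrist_force: [0.3, 0.1, 0.3]
opening: 0.52
```

```bash
python3 - <<'E'
from h import *
go((.5724,.3679,.063,-5.5))
print(ctrl.get_obs()['wrist_force'],ctrl.get_obs()['opening'])
s=optics.camera("side"); save(s,"side2.png",(100,100,356,292))
E
```

```text
t 1.35 q [ 0.39  0.51  1.4  -0.    1.22 -1.08]
(0.5724, 0.3679, 0.063, -5.5) -> 8.2 0.7 60.7 0.004 0.010 -0.005
[0.27916755 0.13083243 0.31130752] 0.5201237147468365
```

View pics/side2.png

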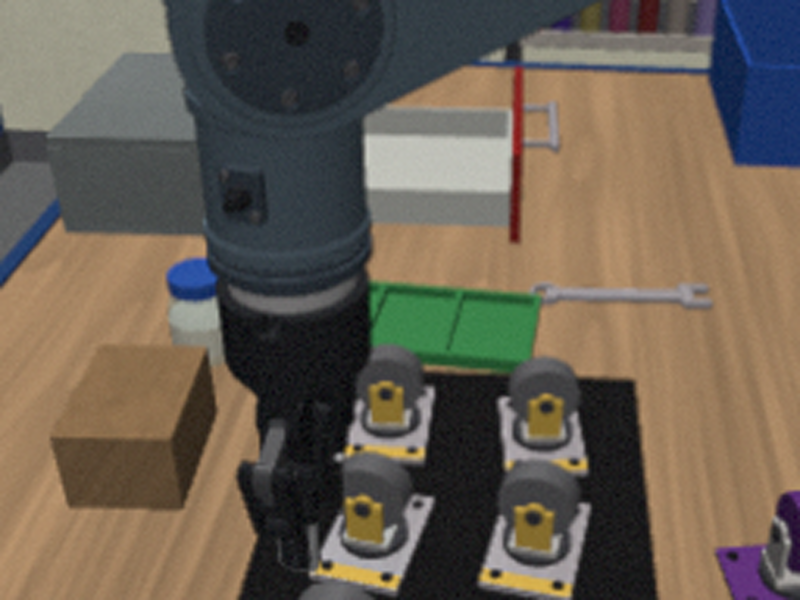

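Emit:
step_arm(targets="0 0 0 0 0 0;0 0 0 0 0 0")

```text
time_s: 1.65
eef_pos: [0.5728, 0.3691, 0.1225]
eef_rot: [0.001, 0.047, 0.999, 0.001]
wrist_force: [0.4, -0.2, 0.7]
opening: 0.519
```

```bash
python3 - <<'E'
from h import *
go((.5724,.3679,.063,-5.5))
E
```

```text
t 1.65 q [ 0.4   0.51  1.4   0.    1.22 -1.08]
(0.5724, 0.3679, 0.063, -5.5) -> 0.5 -1.3 59.5 0.001 0.002 0.001
```

Emit:
step_arm(targets="0 -1 30 0 0 0;0 -1 59 0 0 0;0 -1 59 0 0 0;0 -1 59 0 0 0")

```text
time_s: 2.15
eef_pos: [0.5734, 0.3681, 0.064]
eef_rot: [0.002, 0.047, 0.999, 0.001]
wrist_force: [-0.1, 0.2, -0.2]
opening: 0.522
```

```bash
python3 - <<'E'
from h import *
print(ctrl.get_obs()['wrist_force'])
s=optics.camera("side"); save(s,"side3.png",(170,220,298,316))
c=optics.camera("top"); save(c,"top3.png",(70,110,198,206))
E
```

```text
[-0.12303064  0.17044072 -0.17292328]
```

View pics/side3.png

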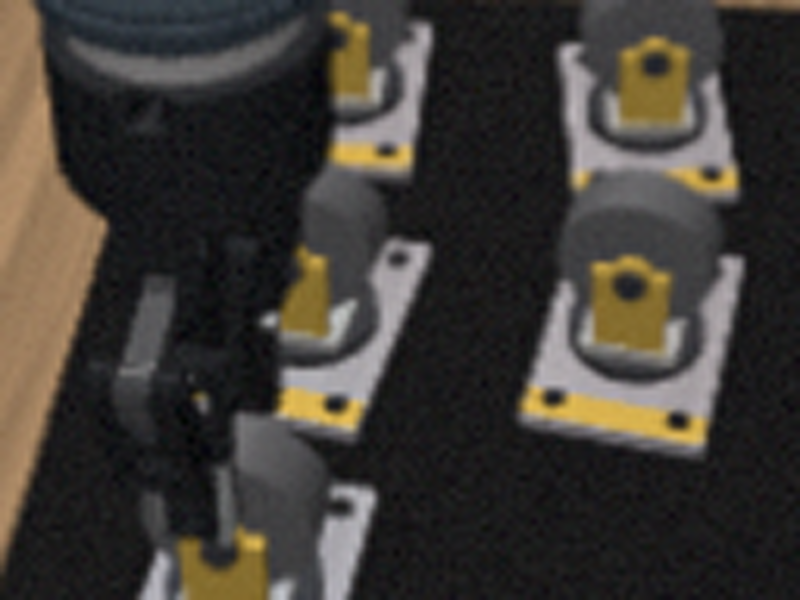

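```bash
python3 - <<'E'
from h import *
s=optics.camera("side")
for X in [(.573,.368,.079),(.575,.392,.065),(.5724-.0046+.0,.3679+.0477,.009)]:
    print((proj(s,X)-[170,220])*800/128)
E
```

```text
[[220.14339775 435.84737253]]
[[201.79522762 530.38179082]]
[[224.40639433 719.73513458]]
```

View pics/top3.png

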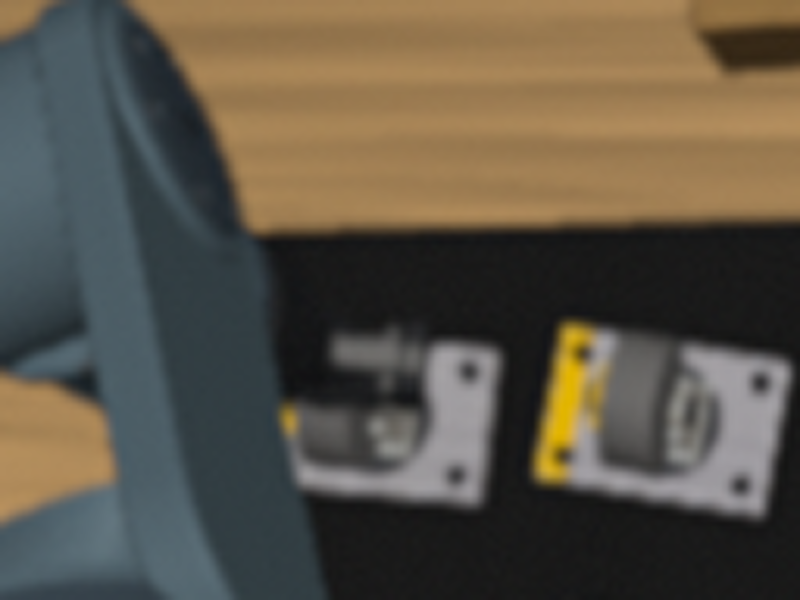

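Emit:
step_arm(targets="0 -4 0 0 0 0;0 -7 0 0 0 0;0 -7 0 0 0 0")

```text
time_s: 2.68
eef_pos: [0.5717, 0.3596, 0.0613]
eef_rot: [-0.0, 0.048, 0.999, -0.0]
wrist_force: [-0.0, -0.1, 0.2]
opening: 0.518
```

Emit:
step_arm(targets="0 -1 0 0 0 0;0 -1 0 0 0 0")

```text
time_s: 2.92
eef_pos: [0.5715, 0.359, 0.0612]
eef_rot: [-0.0, 0.048, 0.999, -0.0]
wrist_force: [-0.1, 0.1, 0.2]
opening: 0.52
```

Emit:
step_arm(targets="0 -1 0 0 0 0;0 -1 0 0 0 0")

```text
time_s: 3.18
eef_pos: [0.5715, 0.358, 0.0613]
eef_rot: [-0.0, 0.048, 0.999, -0.0]
wrist_force: [-0.5, -0.5, 0.4]
opening: 0.523
```

Emit:
step_arm(targets="0 -1 0 0 0 0;0 -1 0 0 0 0")

```text
time_s: 3.42
eef_pos: [0.5713, 0.357, 0.0613]
eef_rot: [-0.0, 0.048, 0.999, -0.0]
wrist_force: [-0.5, 0.0, 0.1]
opening: 0.519
```

Emit:
step_arm(targets="0 -1 0 0 0 0;0 -1 0 0 0 0")

```text
time_s: 3.68
eef_pos: [0.5713, 0.3561, 0.0614]
eef_rot: [0.0, 0.048, 0.999, 0.0]
wrist_force: [-0.8, 0.6, 0.6]
opening: 0.518
```

Emit:
step_arm(targets="0 -1 0 0 0 0;0 -1 0 0 0 0")

```text
time_s: 3.92
eef_pos: [0.5712, 0.355, 0.0614]
eef_rot: [0.0, 0.048, 0.999, 0.0]
wrist_force: [-0.2, 0.4, -0.8]
opening: 0.522
```

Emit:
step_arm(targets="0 -1 0 0 0 0;0 -1 0 0 0 0")

```text
time_s: 4.18
eef_pos: [0.5711, 0.354, 0.0613]
eef_rot: [0.0, 0.048, 0.999, -0.0]
wrist_force: [-1.0, 0.7, 0.4]
opening: 0.519
```

Emit:
step_arm(targets="0 -1 0 0 0 0;0 -1 0 0 0 0")

```text
time_s: 4.42
eef_pos: [0.571, 0.353, 0.0613]
eef_rot: [-0.0, 0.048, 0.999, -0.0]
wrist_force: [-0.5, -0.1, 0.6]
opening: 0.519
```

Emit:
step_arm(targets="0 -1 0 0 0 0;0 -1 0 0 0 0")

```text
time_s: 4.68
eef_pos: [0.5708, 0.352, 0.0613]
eef_rot: [-0.0, 0.048, 0.999, -0.0]
wrist_force: [-0.4, 0.6, -0.4]
opening: 0.521
```

Emit:
step_arm(targets="0 -1 0 0 0 0;0 -1 0 0 0 0")

```text
time_s: 4.92
eef_pos: [0.5707, 0.351, 0.0612]
eef_rot: [-0.0, 0.048, 0.999, -0.0]
wrist_force: [0.7, 0.6, -0.1]
opening: 0.519
```

Emit:
step_arm(targets="0 -1 0 0 0 0;0 -1 0 0 0 0")

```text
time_s: 5.18
eef_pos: [0.5707, 0.35, 0.0612]
eef_rot: [-0.0, 0.048, 0.999, -0.0]
wrist_force: [0.3, -0.8, -0.0]
opening: 0.521
```

Emit:
step_arm(targets="0 -1 0 0 0 0;0 -1 0 0 0 0")

```text
time_s: 5.42
eef_pos: [0.5706, 0.349, 0.0613]
eef_rot: [-0.0, 0.048, 0.999, -0.0]
wrist_force: [0.9, -0.0, 0.2]
opening: 0.517
```

```bash
python3 - <<'E'
from h import *
s=optics.camera("side"); save(s,"side4.png",(170,220,298,316))
c=optics.camera("top"); save(c,"top4.png",(70,110,198,206))
print(plates(c)[0], ctrl.get_obs()['wrist_force'])
E
```

```text
(np.float64(0.5759312133789063), np.float64(0.11405159759521484), np.float32(0.4842302), 98.80845642089844, 68.323486328125) [ 0.03397871  0.24054308 -0.60614394]
```

View pics/side4.png

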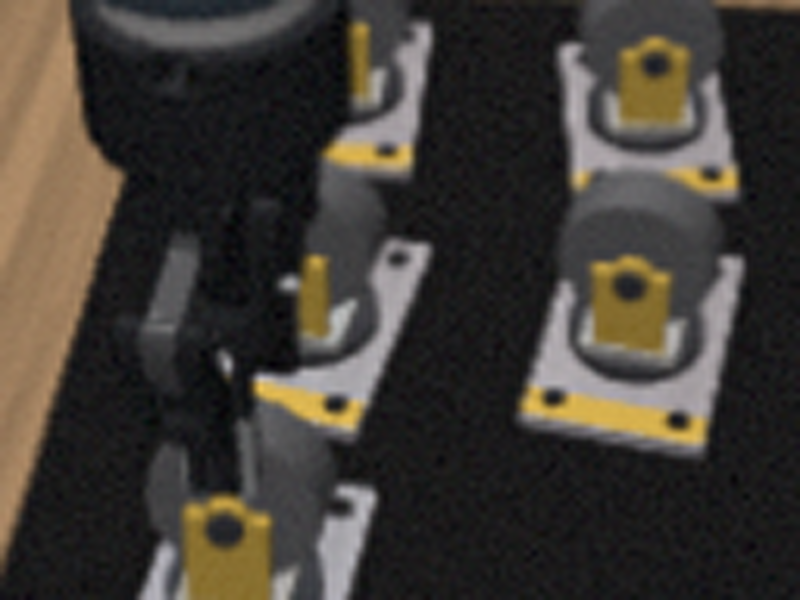

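View pics/top4.png

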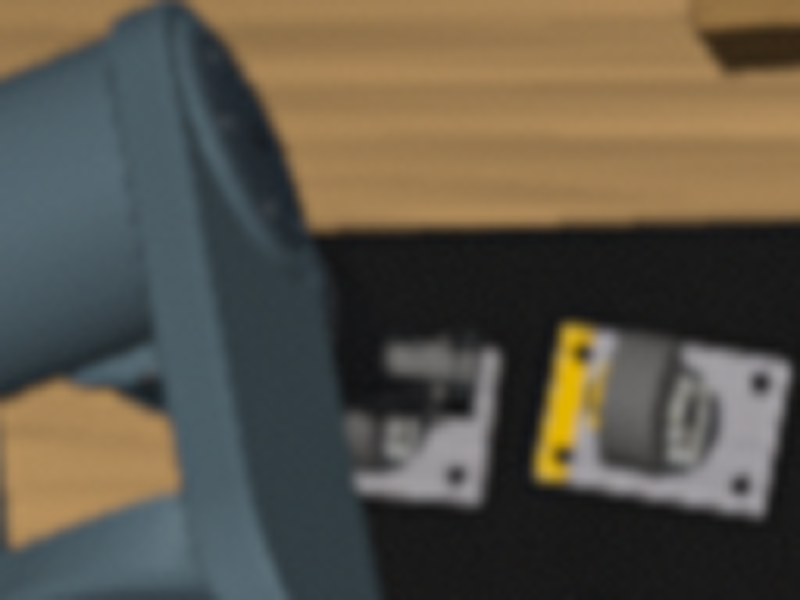

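Emit:
step_arm(targets="0 -1 0 0 0 0;0 -1 0 0 0 0")

```text
time_s: 5.78
eef_pos: [0.5705, 0.3486, 0.0613]
eef_rot: [0.0, 0.048, 0.999, 0.0]
wrist_force: [0.6, 4.0, -1.4]
opening: 0.518
```

Emit:
step_arm(targets="0 -1 0 0 0 0;0 -1 0 0 0 0")

```text
time_s: 6.02
eef_pos: [0.5704, 0.3474, 0.0614]
eef_rot: [0.0, 0.048, 0.999, 0.0]
wrist_force: [0.6, 3.8, 0.3]
opening: 0.518
```

Emit:
step_arm(targets="0 -1 0 0 0 0;0 -1 0 0 0 0")

```text
time_s: 6.28
eef_pos: [0.5704, 0.3462, 0.0614]
eef_rot: [0.0, 0.048, 0.999, 0.0]
wrist_force: [0.6, 4.3, -0.3]
opening: 0.52
```

Emit:
step_arm(targets="0 10 0 0 0 0;0 10 0 0 0 0;0 10 -40 0 0 0;0 10 -45 0 0 0;0 10 -45 0 0 0")

```text
time_s: 6.9
eef_pos: [0.5715, 0.3559, 0.1065]
eef_rot: [0.0, 0.048, 0.999, -0.0]
wrist_force: [-0.5, 0.1, 0.4]
opening: 0.522
```

```bash
python3 - <<'E'
from h import *
go((.5699,.2464,.11,-10.1),(.5699,.2464,.062,-10.1))
E
```

```text
t 6.9 q [ 0.38  0.52  1.43 -0.    1.19 -1.09]
(0.5699, 0.2464, 0.11, -10.1) -> -8.9 -109.1 -3.5 -0.000 0.001 0.080
(0.5699, 0.2464, 0.062, -10.1) -> -8.9 -109.1 44.5 -0.000 0.001 0.080
```

Emit:
step_arm(targets="-9 -55 -4 0 0 0.08;-9 -109 -4 0 0 0.08;-9 -109 -4 0 0 0.08;-9 -109 -4 0 0 0.08;-9 -109 20 0 0 0.08;-9 -109 44 0 0 0.08;-9 -109 44 0 0 0.08;-9 -109 44 0 0 0.08")

```text
time_s: 7.9
eef_pos: [0.5701, 0.2476, 0.0628]
eef_rot: [0.0, 0.087, 0.996, 0.0]
wrist_force: [-0.8, -0.2, 0.4]
opening: 0.519
```

Emit:
step_arm(targets="0 -4 0 0 0 0;0 -8 0 0 0 0;0 -8 0 0 0 0")

```text
time_s: 8.28
eef_pos: [0.5687, 0.2384, 0.0628]
eef_rot: [0.0, 0.088, 0.996, 0.0]
wrist_force: [-0.4, -0.3, 0.6]
opening: 0.521
```

Emit:
step_arm(targets="0 -1 0 0 0 0;0 -1 0 0 0 0")

```text
time_s: 8.52
eef_pos: [0.5683, 0.2377, 0.0624]
eef_rot: [0.0, 0.088, 0.996, 0.0]
wrist_force: [-0.1, 0.2, 0.5]
opening: 0.523
```

Emit:
step_arm(targets="0 -1 0 0 0 0;0 -1 0 0 0 0")

```text
time_s: 8.78
eef_pos: [0.568, 0.2368, 0.0622]
eef_rot: [-0.0, 0.088, 0.996, -0.0]
wrist_force: [0.0, 0.4, 0.3]
opening: 0.524
```

Emit:
step_arm(targets="0 -1 0 0 0 0;0 -1 0 0 0 0")

```text
time_s: 9.02
eef_pos: [0.5678, 0.2358, 0.0623]
eef_rot: [-0.0, 0.088, 0.996, -0.0]
wrist_force: [-0.2, -0.2, -0.5]
opening: 0.52
```

Emit:
step_arm(targets="0 -1 0 0 0 0;0 -1 0 0 0 0")

```text
time_s: 9.28
eef_pos: [0.5677, 0.2348, 0.0623]
eef_rot: [-0.0, 0.088, 0.996, -0.0]
wrist_force: [-0.1, -0.5, -0.6]
opening: 0.523
```

Emit:
step_arm(targets="0 -1 0 0 0 0;0 -1 0 0 0 0")

```text
time_s: 9.52
eef_pos: [0.5676, 0.2339, 0.0624]
eef_rot: [0.0, 0.088, 0.996, 0.0]
wrist_force: [0.3, 1.2, 0.2]
opening: 0.519
```

Emit:
step_arm(targets="0 -0.5 0 0 0 0;0 -0.5 0 0 0 0")

```text
time_s: 9.78
eef_pos: [0.5675, 0.2334, 0.0624]
eef_rot: [0.0, 0.088, 0.996, 0.0]
wrist_force: [-0.2, 0.4, -0.4]
opening: 0.522
```

Emit:
step_arm(targets="0 -1 0 0 0 0;0 -1 0 0 0 0")

```text
time_s: 10.02
eef_pos: [0.5673, 0.2323, 0.0623]
eef_rot: [-0.0, 0.088, 0.996, -0.0]
wrist_force: [0.2, 1.0, 0.2]
opening: 0.521
```

Emit:
step_arm(targets="0 -1 0 0 0 0;0 -1 0 0 0 0")

```text
time_s: 10.28
eef_pos: [0.5671, 0.2313, 0.0623]
eef_rot: [-0.0, 0.088, 0.996, -0.0]
wrist_force: [0.7, -0.1, 0.2]
opening: 0.519
```

Emit:
step_arm(targets="0 -1 0 0 0 0;0 -1 0 0 0 0")

```text
time_s: 10.52
eef_pos: [0.5669, 0.2303, 0.0623]
eef_rot: [-0.0, 0.088, 0.996, -0.0]
wrist_force: [-0.3, 0.6, 0.6]
opening: 0.521
```

```bash
python3 - <<'E'
from h import *
s=optics.camera("side"); save(s,"side5.png",(170,180,298,276))
E
```

```text
(no output)
```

View pics/side5.png

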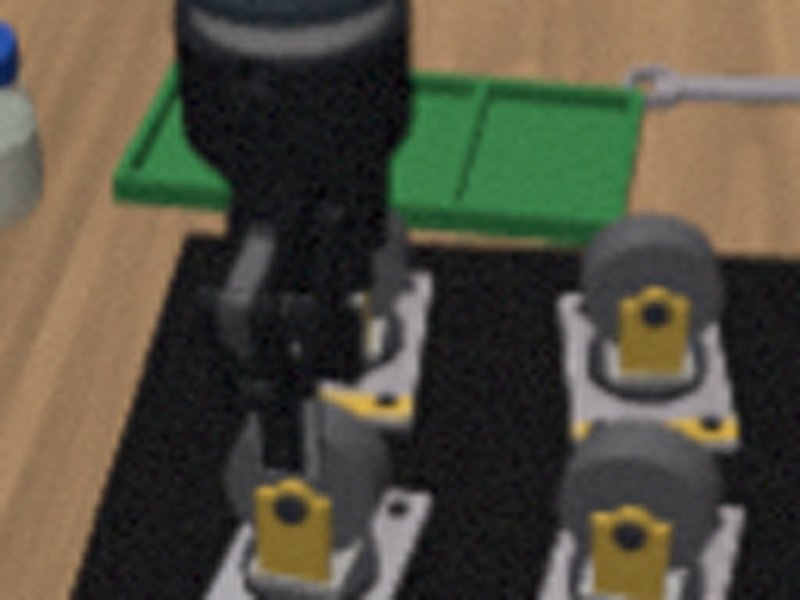

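Emit:
step_arm(targets="0 -1 0 0 0 0;0 -1 0 0 0 0")

```text
time_s: 10.82
eef_pos: [0.5667, 0.2294, 0.0623]
eef_rot: [-0.0, 0.088, 0.996, -0.0]
wrist_force: [1.1, 0.5, 0.3]
opening: 0.522
```

Emit:
step_arm(targets="0 -1 0 0 0 0;0 -1 0 0 0 0")

```text
time_s: 11.08
eef_pos: [0.5665, 0.2284, 0.0623]
eef_rot: [-0.0, 0.088, 0.996, -0.0]
wrist_force: [-0.3, 0.4, -0.5]
opening: 0.52
```

Emit:
step_arm(targets="0 -1 0 0 0 0;0 -1 0 0 0 0")

```text
time_s: 11.32
eef_pos: [0.5664, 0.2274, 0.0623]
eef_rot: [-0.0, 0.088, 0.996, -0.0]
wrist_force: [-0.6, -0.6, -1.4]
opening: 0.522
```

Emit:
step_arm(targets="0 -0.7 0 0 0 0;0 -0.7 0 0 0 0")

```text
time_s: 11.58
eef_pos: [0.5663, 0.227, 0.0623]
eef_rot: [0.0, 0.088, 0.996, 0.0]
wrist_force: [0.3, 1.4, 0.4]
opening: 0.521
```

Emit:
step_arm(targets="0 -0.7 0 0 0 0;0 -0.7 0 0 0 0")

```text
time_s: 11.82
eef_pos: [0.5663, 0.2267, 0.0624]
eef_rot: [0.0, 0.088, 0.996, 0.0]
wrist_force: [1.0, 5.1, -0.6]
opening: 0.522
```

Emit:
step_arm(targets="0 10 0 0 0 0;0 10 0 0 0 0;0 10 -40 0 0 0;0 10 -45 0 0 0;0 10 -45 0 0 0;0 10 -45 0 0 0")

```text
time_s: 12.58
eef_pos: [0.567, 0.2356, 0.106]
eef_rot: [-0.001, 0.088, 0.996, -0.0]
wrist_force: [-0.2, 0.3, -0.8]
opening: 0.519
```

```bash
python3 - <<'E'
from h import *
go((.5759,.1141,.11,0.6),(.5759,.1141,.062,.6))
E
```

```text
t 12.57 q [ 0.2   0.4   1.6  -0.    1.14 -1.19]
(0.5759, 0.1141, 0.11, 0.6) -> -30.0 -118.1 -4.0 -0.001 -0.002 -0.186
(0.5759, 0.1141, 0.062, 0.6) -> -30.1 -118.0 44.0 -0.001 -0.002 -0.186
```

Emit:
step_arm(targets="-15 -59 -4 0 0 -0.1;-30 -118 -4 0 0 -0.186;-30 -118 -4 0 0 -0.186;-30 -118 -4 0 0 -0.186;-30 -118 20 0 0 -0.186;-30 -118 44 0 0 -0.186;-30 -118 44 0 0 -0.186;-30 -118 44 0 0 -0.186")

```text
time_s: 13.58
eef_pos: [0.577, 0.1155, 0.0638]
eef_rot: [0.0, -0.006, 1.0, 0.0]
wrist_force: [0.2, -0.8, 0.2]
opening: 0.524
```

Emit:
step_arm(targets="0 -4 0 0 0 0;0 -9 0 0 0 0;0 -9 0 0 0 0")

```text
time_s: 13.95
eef_pos: [0.5772, 0.1049, 0.0638]
eef_rot: [0.0, -0.005, 1.0, -0.0]
wrist_force: [-0.1, 0.4, -0.0]
opening: 0.52
```

Emit:
step_arm(targets="0 -1 0 0 0 0;0 -1 0 0 0 0")

```text
time_s: 14.2
eef_pos: [0.5769, 0.1044, 0.0633]
eef_rot: [-0.0, -0.005, 1.0, -0.0]
wrist_force: [0.3, 0.5, 0.8]
opening: 0.522
```

Emit:
step_arm(targets="0 -1 0 0 0 0;0 -1 0 0 0 0")

```text
time_s: 14.45
eef_pos: [0.5769, 0.1035, 0.0632]
eef_rot: [-0.0, -0.005, 1.0, 0.0]
wrist_force: [0.0, -0.0, 0.2]
opening: 0.52
```

Emit:
step_arm(targets="0 -1 0 0 0 0;0 -1 0 0 0 0")

```text
time_s: 14.7
eef_pos: [0.5769, 0.1025, 0.0633]
eef_rot: [-0.0, -0.005, 1.0, -0.0]
wrist_force: [-0.1, -0.6, -0.4]
opening: 0.521
```

Emit:
step_arm(targets="0 -1 0 0 0 0;0 -1 0 0 0 0")

```text
time_s: 14.95
eef_pos: [0.577, 0.1015, 0.0633]
eef_rot: [0.0, -0.005, 1.0, 0.0]
wrist_force: [-0.2, 1.7, 0.3]
opening: 0.52
```

Emit:
step_arm(targets="0 -0.7 0 0 0 0;0 -0.7 0 0 0 0")

```text
time_s: 15.2
eef_pos: [0.5769, 0.1014, 0.0633]
eef_rot: [0.0, -0.005, 1.0, 0.0]
wrist_force: [0.7, 4.1, 0.3]
opening: 0.525
```

Emit:
step_arm(targets="0 10 0 0 0 0;0 10 0 0 0 0;0 10 -40 0 0 0;0 10 -45 0 0 0;0 10 -45 0 0 0;0 10 -45 0 0 0")

```text
time_s: 15.95
eef_pos: [0.576, 0.1107, 0.1071]
eef_rot: [-0.001, -0.005, 1.0, -0.0]
wrist_force: [-0.1, -0.3, -0.6]
opening: 0.52
```

```bash
python3 - <<'E'
from h import *
go((.4505,.1206,.11,6.6),(.4505,.1206,.062,6.6))
E
```

```text
t 15.95 q [-0.01  0.35  1.67 -0.    1.13 -1.59]
(0.4505, 0.1206, 0.11, 6.6) -> 125.4 11.1 -2.6 0.000 -0.002 -0.105
(0.4505, 0.1206, 0.062, 6.6) -> 125.3 11.1 45.4 0.000 -0.002 -0.105
```

Emit:
step_arm(targets="60 11 -3 0 0 -0.1;125 11 -3 0 0 -0.105;125 11 -3 0 0 -0.105;125 11 -3 0 0 -0.105;125 11 20 0 0 -0.105;125 11 45 0 0 -0.105;125 11 45 0 0 -0.105;125 11 45 0 0 -0.105")

```text
time_s: 16.95
eef_pos: [0.4532, 0.1205, 0.064]
eef_rot: [0.001, -0.057, 0.998, -0.0]
wrist_force: [0.5, -0.0, 0.7]
opening: 0.52
```

Emit:
step_arm(targets="0 -4 0 0 0 0;0 -9 0 0 0 0;0 -9 0 0 0 0")

```text
time_s: 17.32
eef_pos: [0.4532, 0.1112, 0.0638]
eef_rot: [0.0, -0.057, 0.998, -0.0]
wrist_force: [0.0, 0.7, -0.3]
opening: 0.519
```

Emit:
step_arm(targets="0 -1 0 0 0 0;0 -1 0 0 0 0")

```text
time_s: 17.58
eef_pos: [0.4529, 0.1106, 0.0634]
eef_rot: [0.0, -0.058, 0.998, -0.0]
wrist_force: [-0.8, 0.6, 0.3]
opening: 0.519
```

Emit:
step_arm(targets="0 -1 0 0 0 0;0 -1 0 0 0 0")

```text
time_s: 17.82
eef_pos: [0.453, 0.1096, 0.0633]
eef_rot: [-0.0, -0.058, 0.998, -0.0]
wrist_force: [0.2, 1.1, 0.9]
opening: 0.52
```

Emit:
step_arm(targets="0 -1 0 0 0 0;0 -1 0 0 0 0")

```text
time_s: 18.08
eef_pos: [0.4531, 0.1087, 0.0633]
eef_rot: [-0.0, -0.058, 0.998, 0.0]
wrist_force: [-0.2, 1.0, 0.6]
opening: 0.518
```

Emit:
step_arm(targets="0 -1 0 0 0 0;0 -1 0 0 0 0")

```text
time_s: 18.32
eef_pos: [0.4532, 0.1083, 0.0633]
eef_rot: [0.0, -0.057, 0.998, 0.001]
wrist_force: [0.2, 5.3, 1.2]
opening: 0.521
```

Emit:
step_arm(targets="0 10 0 0 0 0;0 10 0 0 0 0;0 10 -40 0 0 0;0 10 -45 0 0 0;0 10 -45 0 0 0;0 10 -45 0 0 0")

```text
time_s: 19.08
eef_pos: [0.4512, 0.1175, 0.1073]
eef_rot: [-0.001, -0.058, 0.998, -0.0]
wrist_force: [0.8, 0.0, -0.5]
opening: 0.522
```

```bash
python3 - <<'E'
from h import *
go((.4518,.2447,.11,-9.4),(.4518,.2447,.062,-9.4))
E
```

```text
t 19.07 q [-0.    0.1   1.98 -0.    1.07 -1.69]
(0.4518, 0.2447, 0.11, -9.4) -> -15.2 126.3 -2.7 -0.000 -0.002 0.279
(0.4518, 0.2447, 0.062, -9.4) -> -15.2 126.3 45.3 -0.000 -0.002 0.279
```

Emit:
step_arm(targets="-7 60 -3 0 0 0.14;-15 126 -3 0 0 0.279;-15 126 -3 0 0 0.279;-15 126 -3 0 0 0.279;-15 126 20 0 0 0.279;-15 126 45 0 0 0.279;-15 126 45 0 0 0.279;-15 126 45 0 0 0.279")

```text
time_s: 20.08
eef_pos: [0.453, 0.2436, 0.0638]
eef_rot: [0.0, 0.082, 0.997, -0.0]
wrist_force: [0.6, -0.1, -0.5]
opening: 0.519
```

Emit:
step_arm(targets="0 -4 0 0 0 0;0 -9 0 0 0 0;0 -9 0 0 0 0")

```text
time_s: 20.45
eef_pos: [0.4512, 0.2352, 0.0637]
eef_rot: [0.0, 0.082, 0.997, 0.0]
wrist_force: [0.1, 0.4, -0.0]
opening: 0.519
```

Emit:
step_arm(targets="0 -1 0 0 0 0;0 -1 0 0 0 0")

```text
time_s: 20.7
eef_pos: [0.4509, 0.2346, 0.0633]
eef_rot: [0.0, 0.082, 0.997, 0.0]
wrist_force: [0.5, -0.5, 0.1]
opening: 0.521
```

Emit:
step_arm(targets="0 -1 0 0 0 0;0 -1 0 0 0 0")

```text
time_s: 20.95
eef_pos: [0.4506, 0.2336, 0.0632]
eef_rot: [-0.0, 0.082, 0.997, -0.0]
wrist_force: [-0.3, -0.8, 0.4]
opening: 0.522
```

Emit:
step_arm(targets="0 -1 0 0 0 0;0 -1 0 0 0 0")

```text
time_s: 21.2
eef_pos: [0.4505, 0.2327, 0.0633]
eef_rot: [0.0, 0.082, 0.997, 0.0]
wrist_force: [-0.5, -0.3, -0.4]
opening: 0.524
```

Emit:
step_arm(targets="0 -1 0 0 0 0;0 -1 0 0 0 0")

```text
time_s: 21.45
eef_pos: [0.4505, 0.232, 0.0634]
eef_rot: [0.0, 0.082, 0.997, 0.0]
wrist_force: [0.1, 3.7, 0.5]
opening: 0.518
```

Emit:
step_arm(targets="0 10 0 0 0 0;0 10 0 0 0 0;0 10 -40 0 0 0;30 -60 -100 0 0 0;60 -120 -120 0 0 0;60 -180 -120 0 0 0;60 -240 -120 0 0 0;60 -300 -120 0 0 0")

```text
time_s: 22.45
eef_pos: [0.3468, -0.0288, 0.1834]
eef_rot: [0.001, 0.081, 0.997, -0.001]
wrist_force: [1.6, -1.2, -0.3]
opening: 0.524
```

```bash
python3 - <<'E'
from h import *
c=optics.camera("top"); save(c,"top6.png",(95,120,315,285))
for p in plates(c): print(np.round(p,4))
s=optics.camera("side"); save(s,"side6.png",(160,200,320,320))
E
```

```text
[  0.5721   0.3654  -5.6201 100.6554  68.8158]
[ 0.5759  0.114   0.4803 98.8478 68.3311]
[  0.5698   0.2465 -10.2228 100.2136  68.9317]
[  0.4517   0.2448  -9.5384 100.2592  68.4706]
[ 0.4504  0.1203  6.4094 99.9845 69.2323]
```

View pics/top6.png

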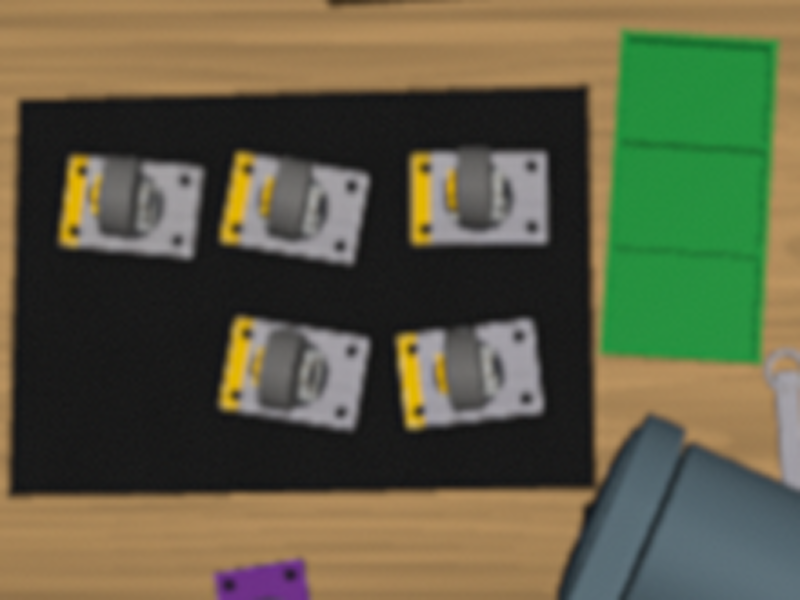

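View pics/side6.png

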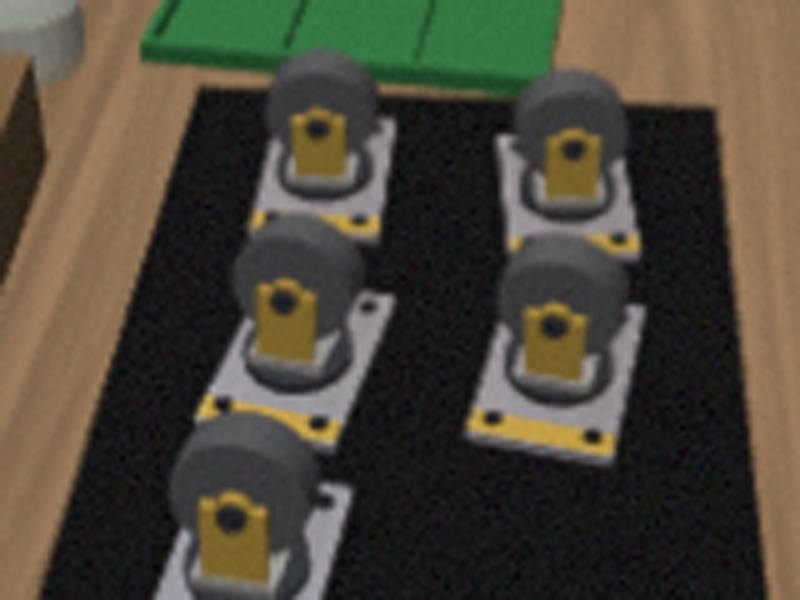

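```bash
python3 - <<'E'
from h import *
go((.4504,.1203,.13,6.5),(.4504,.1203,.0625,6.5))
E
```

```text
t 22.55 q [-0.44 -0.33  2.19 -0.    1.29 -1.83]
(0.4504, 0.1203, 0.13, 6.5) -> -75.3 169.4 53.1 -0.003 0.001 -0.288
(0.4504, 0.1203, 0.0625, 6.5) -> -75.2 169.6 120.6 -0.003 0.001 -0.288
```

Emit:
step_arm(targets="-25 60 20 0 0 -0.15;-50 115 40 0 0 -0.288;-75 169 53 0 0 -0.288;-75 169 53 0 0 -0.288;-75 169 53 0 0 -0.288;-75 169 90 0 0 -0.288;-75 169 120 0 0 -0.288;-75 169 120 0 0 -0.288")

```text
time_s: 23.55
eef_pos: [0.4467, 0.1262, 0.0616]
eef_rot: [-0.002, -0.061, 0.998, -0.0]
wrist_force: [-0.3, -0.6, 0.5]
opening: 0.52
```

Emit:
step_arm(targets="0 4 0 0 0 0;0 8 0 0 0 0;0 8 0 0 0 0")

```text
time_s: 23.92
eef_pos: [0.4494, 0.1351, 0.0643]
eef_rot: [0.002, -0.062, 0.998, -0.0]
wrist_force: [0.3, -3.7, 2.7]
opening: 0.521
```

Emit:
step_arm(targets="0 0 0 0 0 0;0 0 0 0 0 0")

```text
time_s: 24.18
eef_pos: [0.4488, 0.135, 0.0633]
eef_rot: [0.001, -0.062, 0.998, -0.0]
wrist_force: [1.7, -3.9, 4.5]
opening: 0.524
```

Emit:
step_arm(targets="0 -10 0 0 0 0;0 -10 0 0 0 0;0 -10 -40 0 0 0;0 -10 -45 0 0 0;0 -10 -45 0 0 0;0 -10 -45 0 0 0")

```text
time_s: 24.92
eef_pos: [0.4481, 0.1254, 0.1065]
eef_rot: [-0.001, -0.062, 0.998, 0.0]
wrist_force: [0.8, -0.4, -0.1]
opening: 0.518
```

```bash
python3 - <<'E'
from h import *
print(ctrl.get_obs()['wrist_force'])
go((.4517,.2448,.11,-9.5),(.4517,.2448,.0625,-9.5))
s=optics.camera("side"); save(s,"side7.png",(160,200,320,320))
E
```

```text
[ 0.80389792 -0.38962558 -0.05660124]
t 24.93 q [ 0.02  0.1   1.98  0.    1.07 -1.68]
(0.4517, 0.2448, 0.11, -9.5) -> -18.3 118.1 -3.4 0.000 -0.002 0.290
(0.4517, 0.2448, 0.0625, -9.5) -> -18.5 118.1 44.1 0.000 -0.002 0.290
```

View pics/side7.png

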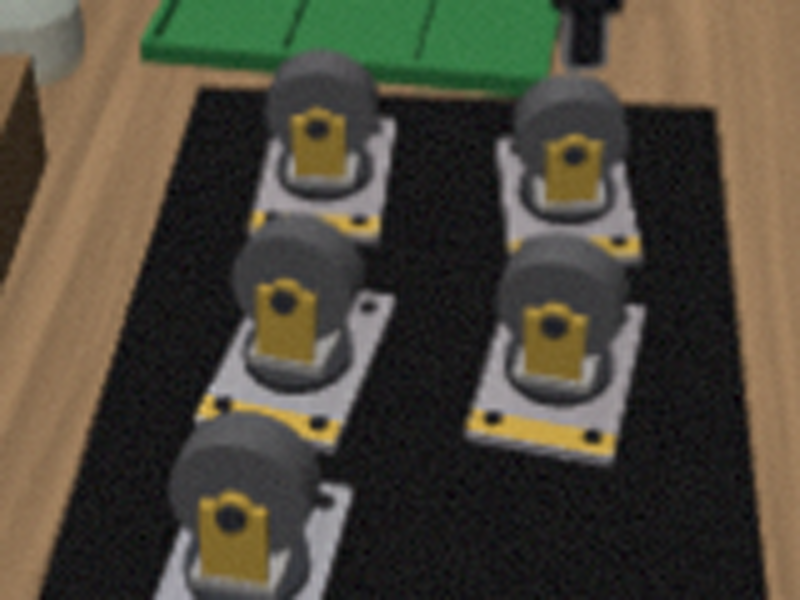

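Emit:
step_arm(targets="-9 60 -3 0 0 0.15;-18 118 -3 0 0 0.29;-18 118 -3 0 0 0.29;-18 118 -3 0 0 0.29;-18 118 20 0 0 0.29;-18 118 44 0 0 0.29;-18 118 44 0 0 0.29;-18 118 44 0 0 0.29")

```text
time_s: 25.98
eef_pos: [0.4529, 0.2439, 0.0643]
eef_rot: [0.0, 0.083, 0.997, 0.0]
wrist_force: [1.2, 0.4, -0.4]
opening: 0.52
```

Emit:
step_arm(targets="0 4 0 0 0 0;0 8 0 0 0 0;0 8 0 0 0 0")

```text
time_s: 26.35
eef_pos: [0.454, 0.253, 0.0642]
eef_rot: [0.0, 0.082, 0.997, 0.0]
wrist_force: [-0.1, -0.2, -0.4]
opening: 0.517
```

Emit:
step_arm(targets="0 1 0 0 0 0;0 1 0 0 0 0")

```text
time_s: 26.6
eef_pos: [0.4538, 0.2536, 0.0637]
eef_rot: [-0.0, 0.083, 0.997, -0.0]
wrist_force: [0.2, 0.4, -0.7]
opening: 0.52
```

Emit:
step_arm(targets="0 1 0 0 0 0;0 1 0 0 0 0")

```text
time_s: 26.85
eef_pos: [0.454, 0.2545, 0.0637]
eef_rot: [-0.0, 0.083, 0.997, -0.0]
wrist_force: [-0.4, -1.2, -0.7]
opening: 0.52
```

Emit:
step_arm(targets="0 1 0 0 0 0;0 1 0 0 0 0")

```text
time_s: 27.1
eef_pos: [0.4542, 0.2555, 0.0637]
eef_rot: [-0.0, 0.083, 0.997, -0.0]
wrist_force: [-0.3, -0.1, 0.5]
opening: 0.516
```

Emit:
step_arm(targets="0 1 0 0 0 0;0 1 0 0 0 0")

```text
time_s: 27.35
eef_pos: [0.4544, 0.2566, 0.0638]
eef_rot: [0.0, 0.083, 0.997, 0.0]
wrist_force: [0.1, -0.6, 0.6]
opening: 0.517
```

Emit:
step_arm(targets="0 1 0 0 0 0;0 1 0 0 0 0")

```text
time_s: 27.6
eef_pos: [0.4544, 0.2567, 0.0637]
eef_rot: [-0.0, 0.083, 0.997, -0.001]
wrist_force: [-1.2, -4.9, 2.5]
opening: 0.515
```

Emit:
step_arm(targets="0 -10 0 0 0 0;0 -10 0 0 0 0;0 -10 -40 0 0 0;0 -10 -45 0 0 0;0 -10 -45 0 0 0;0 -10 -45 0 0 0")

```text
time_s: 28.35
eef_pos: [0.4521, 0.2474, 0.1076]
eef_rot: [-0.001, 0.083, 0.997, -0.0]
wrist_force: [0.3, -0.3, -0.6]
opening: 0.521
```

```bash
python3 - <<'E'
from h import *
go((.5693,.2425,.11,-10.2),(.5693,.2425,.0625,-10.2))
E
```

```text
t 28.35 q [ 0.27  0.2   1.86  0.    1.09 -1.13]
(0.5693, 0.2425, 0.11, -10.2) -> -116.4 14.5 -2.6 -0.001 -0.002 0.012
(0.5693, 0.2425, 0.0625, -10.2) -> -116.5 14.6 44.9 -0.001 -0.002 0.012
```

Emit:
step_arm(targets="-60 7 -3 0 0 0.012;-116 15 -3 0 0 0.012;-116 15 -3 0 0 0.012;-116 15 -3 0 0 0.012;-116 15 20 0 0 0.012;-116 15 45 0 0 0.012;-116 15 45 0 0 0.012;-116 15 45 0 0 0.012")

```text
time_s: 29.35
eef_pos: [0.5695, 0.2436, 0.0646]
eef_rot: [0.0, 0.089, 0.996, 0.0]
wrist_force: [-0.2, 0.3, -0.4]
opening: 0.519
```

Emit:
step_arm(targets="0 4 0 0 0 0;0 7 0 0 0 0;0 10 0 0 0 0;0 13 0 0 0 0;0 16 0 0 0 0;0 16 0 0 0 0")

```text
time_s: 30.1
eef_pos: [0.5726, 0.2593, 0.0636]
eef_rot: [-0.0, 0.089, 0.996, 0.0]
wrist_force: [-0.2, 0.3, 0.3]
opening: 0.52
```

Emit:
step_arm(targets="0 1 0 0 0 0;0 2 0 0 0 0;0 2 0 0 0 0")

```text
time_s: 30.48
eef_pos: [0.5729, 0.261, 0.0637]
eef_rot: [-0.0, 0.089, 0.996, 0.0]
wrist_force: [0.3, -0.6, 0.9]
opening: 0.521
```

Emit:
step_arm(targets="0 1 0 0 0 0;0 2 0 0 0 0;0 2 0 0 0 0")

```text
time_s: 30.85
eef_pos: [0.5734, 0.263, 0.0637]
eef_rot: [0.0, 0.089, 0.996, 0.0]
wrist_force: [-0.1, -0.4, 0.4]
opening: 0.52
```

Offset 16.5; stop expected near 20.

Emit:
step_arm(targets="0 1 0 0 0 0;0 2 0 0 0 0;0 2 0 0 0 0")

```text
time_s: 31.22
eef_pos: [0.5737, 0.265, 0.0637]
eef_rot: [0.0, 0.089, 0.996, 0.0]
wrist_force: [-0.2, 0.0, 0.7]
opening: 0.52
```

Emit:
step_arm(targets="0 1 0 0 0 0;0 1 0 0 0 0")

```text
time_s: 31.48
eef_pos: [0.5737, 0.2654, 0.0637]
eef_rot: [-0.0, 0.089, 0.996, -0.0]
wrist_force: [-0.8, -3.0, 1.3]
opening: 0.52
```

Emit:
step_arm(targets="0 -10 0 0 0 0;0 -10 0 0 0 0;0 -10 -40 0 0 0;0 -10 -45 0 0 0;0 -10 -45 0 0 0;0 -10 -45 0 0 0")

```text
time_s: 32.22
eef_pos: [0.5712, 0.2559, 0.1075]
eef_rot: [-0.001, 0.089, 0.996, -0.0]
wrist_force: [0.2, -0.4, 0.2]
opening: 0.522
```

```bash
python3 - <<'E'
from h import *
go((.5717,.3614,.11,-5.6),(.5717,.3614,.0625,-5.6))
E
```

```text
t 32.23 q [ 0.23  0.42  1.57  0.    1.16 -1.16]
(0.5717, 0.3614, 0.11, -5.6) -> 18.2 103.9 -2.6 -0.001 -0.002 -0.080
(0.5717, 0.3614, 0.0625, -5.6) -> 18.1 104.0 44.9 -0.001 -0.002 -0.080
```

Emit:
step_arm(targets="9 52 -3 0 0 -0.08;18 104 -3 0 0 -0.08;18 104 -3 0 0 -0.08;18 104 -3 0 0 -0.08;18 104 20 0 0 -0.08;18 104 45 0 0 -0.08;18 104 45 0 0 -0.08;18 104 45 0 0 -0.08")

```text
time_s: 33.22
eef_pos: [0.5734, 0.3609, 0.0644]
eef_rot: [0.0, 0.049, 0.999, 0.0]
wrist_force: [-0.0, -0.2, -0.2]
opening: 0.522
```

Emit:
step_arm(targets="0 4 0 0 0 0;0 7 0 0 0 0;0 10 0 0 0 0;0 13 0 0 0 0;0 16 0 0 0 0;0 16 0 0 0 0")

```text
time_s: 33.98
eef_pos: [0.5742, 0.3779, 0.0636]
eef_rot: [-0.0, 0.049, 0.999, 0.0]
wrist_force: [-0.1, -0.3, -0.1]
opening: 0.518
```

Emit:
step_arm(targets="0 1 0 0 0 0;0 2 0 0 0 0;0 2 0 0 0 0")

```text
time_s: 34.35
eef_pos: [0.5745, 0.3795, 0.0637]
eef_rot: [-0.0, 0.049, 0.999, 0.0]
wrist_force: [-0.1, 0.3, -0.0]
opening: 0.515
```

Emit:
step_arm(targets="0 1 0 0 0 0;0 2 0 0 0 0;0 2 0 0 0 0")

```text
time_s: 34.72
eef_pos: [0.5748, 0.3816, 0.0637]
eef_rot: [0.0, 0.049, 0.999, 0.0]
wrist_force: [0.0, -0.7, 0.9]
opening: 0.517
```

Offset 16.2.

Emit:
step_arm(targets="0 1 0 0 0 0;0 2 0 0 0 0;0 2 0 0 0 0")

```text
time_s: 35.1
eef_pos: [0.5749, 0.3836, 0.0637]
eef_rot: [0.0, 0.049, 0.999, 0.0]
wrist_force: [0.5, -0.6, -0.4]
opening: 0.521
```

Emit:
step_arm(targets="0 1 0 0 0 0;0 1 0 0 0 0")

```text
time_s: 35.35
eef_pos: [0.575, 0.3846, 0.0637]
eef_rot: [0.0, 0.049, 0.999, 0.0]
wrist_force: [-0.4, -0.1, -0.1]
opening: 0.517
```

Emit:
step_arm(targets="0 1 0 0 0 0;0 1 0 0 0 0")

```text
time_s: 35.6
eef_pos: [0.575, 0.3849, 0.0636]
eef_rot: [-0.0, 0.049, 0.999, -0.0]
wrist_force: [-0.0, -2.3, 0.2]
opening: 0.52
```

Emit:
step_arm(targets="0 0.4 0 0 0 0;0 0.4 0 0 0 0")

```text
time_s: 35.85
eef_pos: [0.575, 0.3851, 0.0636]
eef_rot: [-0.0, 0.049, 0.999, -0.001]
wrist_force: [-1.6, -5.5, 1.3]
opening: 0.519
```

Emit:
step_arm(targets="0 -10 0 0 0 0;0 -10 0 0 0 0;0 -10 -40 0 0 0;0 -10 -45 0 0 0;0 -10 -45 0 0 0;0 -10 -45 0 0 0")

```text
time_s: 36.6
eef_pos: [0.5733, 0.3757, 0.1073]
eef_rot: [-0.001, 0.049, 0.999, -0.0]
wrist_force: [1.0, 1.0, -1.0]
opening: 0.522
```

```bash
python3 - <<'E'
from h import *
go((.5759,.114,.12,.5),(.5759,.114,.0625,.5))
c=optics.camera("top"); save(c,"top8.png",(95,120,315,285))
for p in plates(c): print(np.round(p,4))
E
```

```text
t 36.6 q [ 0.41  0.54  1.39  0.    1.21 -1.07]
(0.5759, 0.114, 0.12, 0.5) -> -28.1 -260.2 -12.5 -0.001 -0.002 -0.106
(0.5759, 0.114, 0.0625, 0.5) -> -28.2 -260.1 45.0 -0.001 -0.002 -0.106
[  0.572    0.3654  -5.2953 100.6648  67.9748]
[ 0.5759  0.114   0.4805 98.8383 68.3311]
[  0.5697   0.2465 -10.2554 100.1202  68.9324]
[  0.4518   0.2447  -9.359  100.211   68.3989]
[ 0.4506  0.1224  7.0146 99.8493 69.2374]
```

View pics/top8.png

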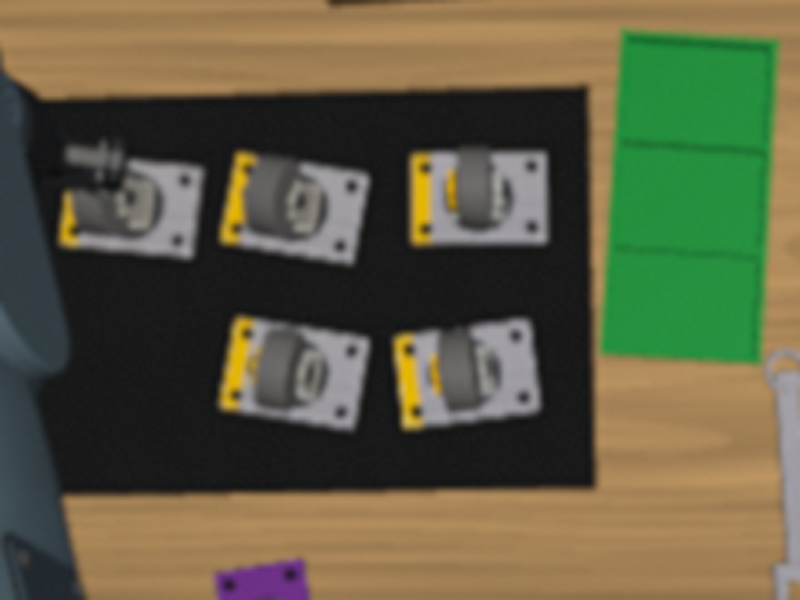

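Emit:
step_arm(targets="-7 -62 -12 0 0 -0.05;-14 -124 -12 0 0 -0.106;-21 -186 -12 0 0 -0.106;-28 -240 -12 0 0 -0.106;-28 -260 -12 0 0 -0.106;-28 -260 -12 0 0 -0.106;-28 -260 -12 0 0 -0.106;-28 -260 -12 0 0 -0.106")

```text
time_s: 37.65
eef_pos: [0.5765, 0.116, 0.1205]
eef_rot: [-0.0, -0.005, 1.0, 0.0]
wrist_force: [-0.0, 0.6, 1.3]
opening: 0.515
```

Emit:
step_arm(targets="0 0 25 0 0 0;0 0 57 0 0 0;0 0 57 0 0 0;0 0 57 0 0 0")

```text
time_s: 38.15
eef_pos: [0.5772, 0.1151, 0.0646]
eef_rot: [0.0, -0.005, 1.0, 0.0]
wrist_force: [1.1, 0.2, -0.2]
opening: 0.525
```

Emit:
step_arm(targets="0 4 0 0 0 0;0 7 0 0 0 0;0 7 0 0 0 0")

```text
time_s: 38.52
eef_pos: [0.5769, 0.1218, 0.0643]
eef_rot: [0.0, -0.004, 1.0, 0.0]
wrist_force: [0.4, -0.6, -0.1]
opening: 0.52
```

Emit:
step_arm(targets="0 1 0 0 0 0;0 1 0 0 0 0")

```text
time_s: 38.78
eef_pos: [0.5766, 0.1224, 0.0638]
eef_rot: [0.0, -0.004, 1.0, -0.0]
wrist_force: [0.6, 0.4, 0.3]
opening: 0.524
```

Emit:
step_arm(targets="0 1 0 0 0 0;0 1 0 0 0 0")

```text
time_s: 39.02
eef_pos: [0.5765, 0.1234, 0.0637]
eef_rot: [-0.0, -0.004, 1.0, 0.0]
wrist_force: [-0.2, 0.4, 0.2]
opening: 0.522
```

Offset 9.4.

Emit:
step_arm(targets="0 1 0 0 0 0;0 1 0 0 0 0")

```text
time_s: 39.28
eef_pos: [0.5766, 0.1244, 0.0638]
eef_rot: [0.0, -0.004, 1.0, -0.0]
wrist_force: [0.1, -0.1, 1.4]
opening: 0.522
```

Emit:
step_arm(targets="0 1 0 0 0 0;0 1 0 0 0 0")

```text
time_s: 39.52
eef_pos: [0.5766, 0.1255, 0.0637]
eef_rot: [0.0, -0.004, 1.0, -0.0]
wrist_force: [-0.6, -0.4, 0.0]
opening: 0.523
```

Emit:
step_arm(targets="0 0.7 0 0 0 0;0 0.7 0 0 0 0")

```text
time_s: 39.78
eef_pos: [0.5766, 0.1262, 0.0638]
eef_rot: [0.0, -0.004, 1.0, 0.0]
wrist_force: [0.5, -1.1, -0.3]
opening: 0.519
```

Emit:
step_arm(targets="0 0.7 0 0 0 0;0 0.7 0 0 0 0")

```text
time_s: 40.02
eef_pos: [0.5766, 0.1264, 0.0637]
eef_rot: [-0.0, -0.004, 1.0, -0.0]
wrist_force: [-0.9, -4.2, 1.4]
opening: 0.519
```

Emit:
step_arm(targets="0 -12 0 0 0 0;0.7 -12 2 0 0 0;0.7 -12 2 0 0 0;0.7 -12 2 0 0 0")

```text
time_s: 40.52
eef_pos: [0.5759, 0.115, 0.0616]
eef_rot: [-0.0, -0.004, 1.0, 0.0]
wrist_force: [-0.3, -1.2, 0.0]
opening: 0.517
```

Emit:
step_arm(targets="0 0 0 0 0 0;0 0 0 0 0 0;0 0 0 0 0 0;0 0 0 0 0 0;0 0 0 0 0 0;0 0 0 0 0 0", grip=0)

```text
time_s: 41.28
eef_pos: [0.576, 0.1149, 0.062]
eef_rot: [0.0, -0.004, 1.0, 0.0]
wrist_force: [-1.8, 0.5, 5.0]
opening: 0.244
```

```bash
python3 - <<'E'
from h import *
c=optics.camera("top"); s=optics.camera("side")
def rect(c,lo,hi,z,zn,box,k=6):
    x0,y0,x1,y1=box
    up=cv2.resize(c["image"][y0:y1,x0:x1],None,fx=k,fy=k,interpolation=cv2.INTER_LINEAR)
    m=cv2.inRange(cv2.cvtColor(up,cv2.COLOR_RGB2HSV),lo,hi)
    cs,_=cv2.findContours(m,cv2.RETR_EXTERNAL,cv2.CHAIN_APPROX_NONE); q=max(cs,key=cv2.contourArea)
    p=(q.reshape(-1,2)+.5)/k-.5+[x0,y0]
    P=plane(c,p,z)[:,:2]; r=cv2.minAreaRect((P*1000).astype(np.float32)); b=cv2.boxPoints(r)
    print(zn,np.round(r[0],1),np.round(r[1],1),round(r[2],2)); return P
rect(c,(45,90,40),(80,255,255),.014,"tray",(250,115,325,235))
save(c,"top9.png",(330,100,480,240)); save(s,"side9.png",(110,90,300,235))
E
```

```text
tray [576.1 -36.7] [113.4 233.4] 85.8
```

View pics/top9.png

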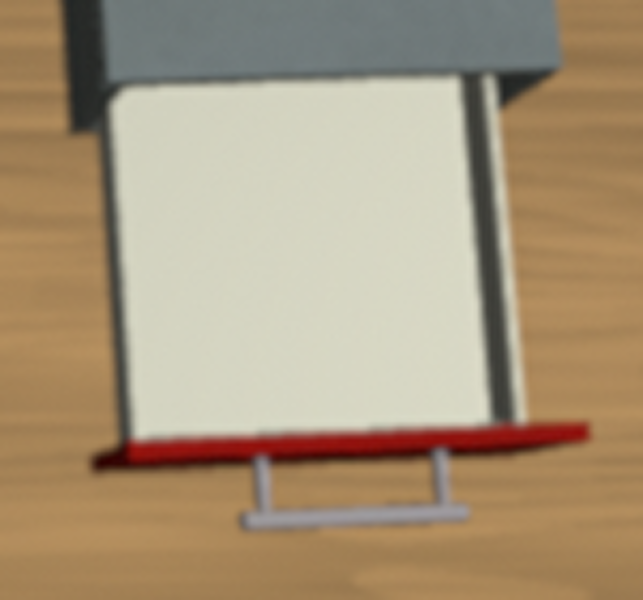

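View pics/side9.png

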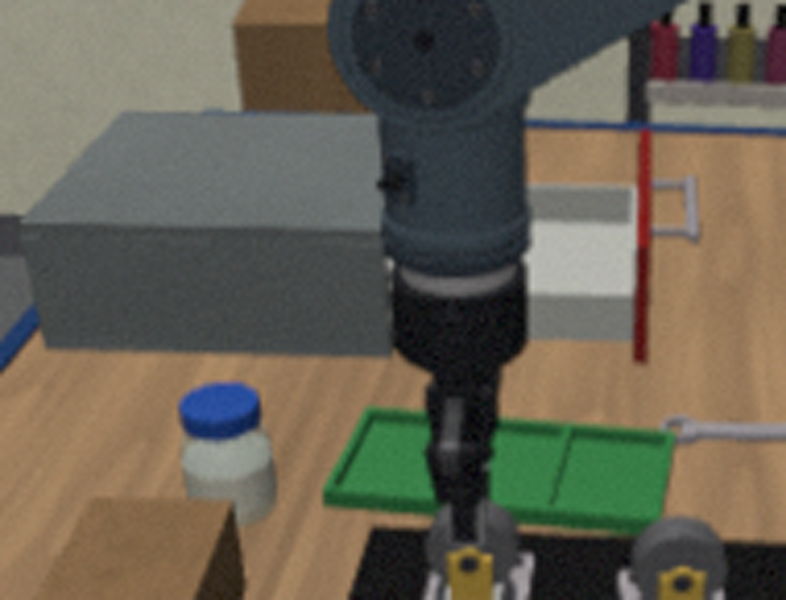

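Emit:
step_arm(targets="0 0 -30 0 0 0;0 0 -60 0 0 0;0 0 -60 0 0 0;0 0 -60 0 0 0")

```text
time_s: 41.88
eef_pos: [0.5743, 0.1148, 0.1193]
eef_rot: [-0.002, -0.004, 1.0, 0.0]
wrist_force: [-0.4, 0.6, -8.9]
opening: 0.24
```

```bash
python3 - <<'E'
from h import *
go((.6519,-.0423,.12,-4.2),(.6519,-.0423,.075,-4.2))
c=optics.camera("top"); s=optics.camera("side")
print("unit edge",plane(c,[(355.3,118.9),(461,116.6)],.115).round(4))
print("jar top",plane(c,[(263.7,96.5)],.085).round(3))
print("floor back corners", plane(c,[(330+130/4.287,100+437/4.287),(330+495/4.287,100+425/4.287)],.018).round(4))
print("handle", plane(c,[(330+245/4.287,100+520/4.287),(330+466/4.287,100+511/4.287)],.083).round(4))
save(s,"side10.png",(150,130,310,250))
E
```

```text
t 41.88 q [-0.01  0.33  1.67  0.    1.15 -1.58]
(0.6519, -0.0423, 0.12, -4.2) -> -76.3 -157.7 -1.0 -0.000 -0.004 0.081
(0.6519, -0.0423, 0.075, -4.2) -> -76.5 -157.7 44.0 -0.000 -0.004 0.081
unit edge [[ 0.6899 -0.2026  0.115 ]
 [ 0.6956 -0.4604  0.115 ]]
jar top [[0.757 0.015 0.085]]
floor back corners [[ 0.4998 -0.2295  0.018 ]
 [ 0.5052 -0.4508  0.018 ]]
handle [[ 0.4469 -0.2779  0.083 ]
 [ 0.4507 -0.4038  0.083 ]]
```

View pics/side10.png

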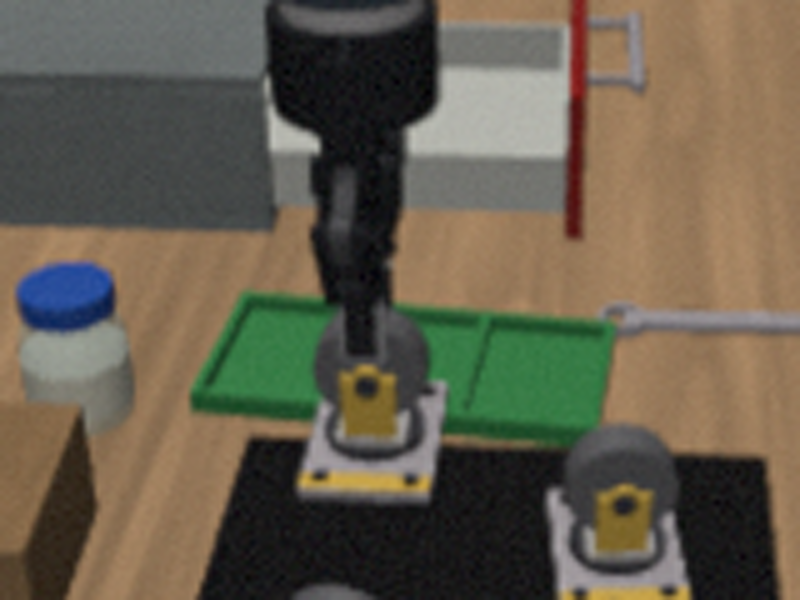

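Emit:
step_arm(targets="-25 -52 -1 0 0 0.04;-51 -105 -1 0 0 0.081;-76 -157 -1 0 0 0.081;-76 -157.7 -1 0 0 0.081;-76 -157.7 -1 0 0 0.081;-76 -157.7 -1 0 0 0.081;-76 -157.7 25 0 0 0.081;-76 -157.7 25 0 0 0.081")

```text
time_s: 42.98
eef_pos: [0.6505, -0.0403, 0.094]
eef_rot: [-0.003, 0.036, 0.999, 0.001]
wrist_force: [-1.0, 1.3, -8.6]
opening: 0.244
```

Emit:
step_arm(targets="0 0 0 0 0 0;0 0 0 0 0 0;0 0 0 0 0 0")

```text
time_s: 43.35
eef_pos: [0.6538, -0.0423, 0.0977]
eef_rot: [0.001, 0.036, 0.999, -0.0]
wrist_force: [-0.6, 0.3, -8.1]
opening: 0.237
```

```bash
python3 - <<'E'
from h import *
go((.6519,-.0423,.078,-4.2),(.6519,-.0423,.064,-4.2))
c=optics.camera("top"); s=optics.camera("side")
save(s,"side11.png",(160,130,288,226))
save(c,"top11.png",(240,100,340,175))
E
```

```text
t 43.35 q [-0.25  0.49  1.49 -0.    1.16 -1.74]
(0.6519, -0.0423, 0.078, -4.2) -> 1.9 -0.1 19.7 -0.000 0.002 0.001
(0.6519, -0.0423, 0.064, -4.2) -> 2.0 -0.1 33.7 -0.000 0.002 0.001
```

View pics/side11.png

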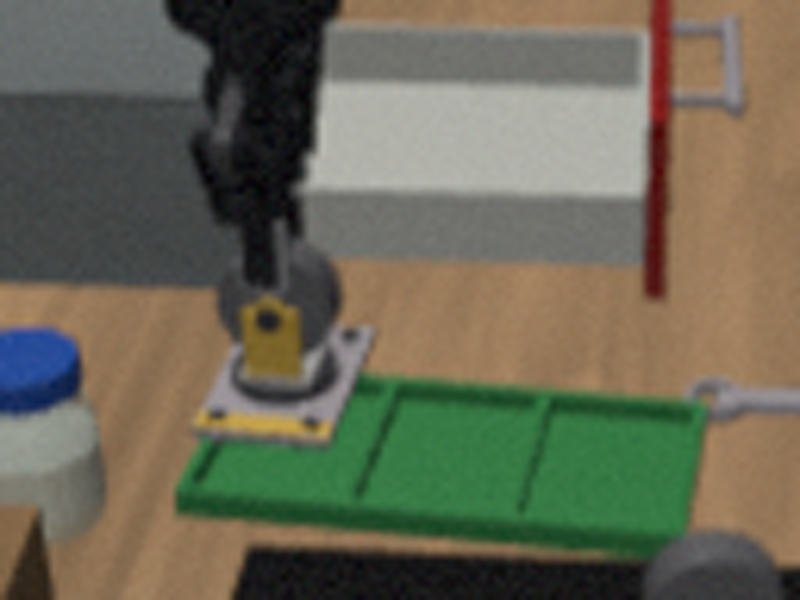

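View pics/top11.png

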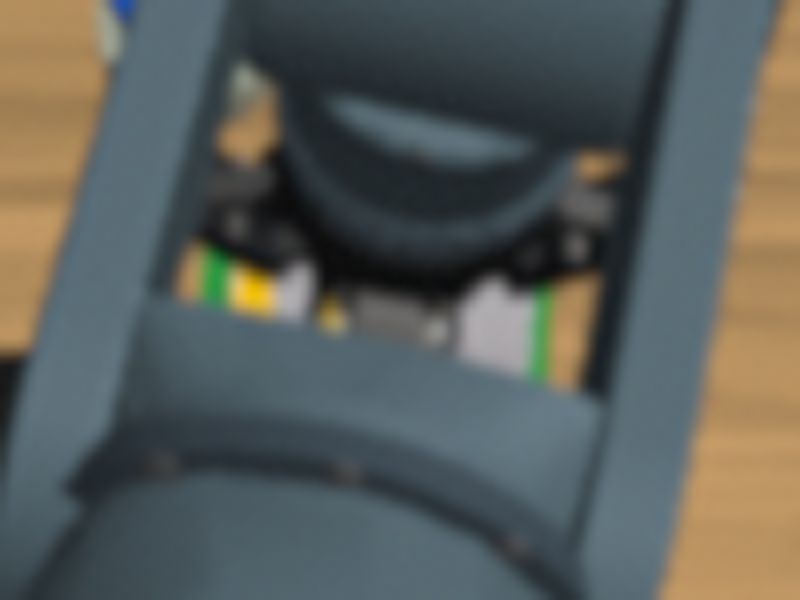

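Emit:
step_arm(targets="2 0 18 0 0.002 0;2 0 18 0 0.002 0;2 0 18 0 0.002 0;2 0 18 0 0.002 0;2 0 18 0 0.002 0")

```text
time_s: 44.08
eef_pos: [0.6516, -0.0422, 0.0792]
eef_rot: [-0.001, 0.036, 0.999, -0.0]
wrist_force: [-0.4, 0.4, -9.5]
opening: 0.242
```

Good. Lower to the floor gently.

Emit:
step_arm(targets="0 0 4 0 0 0;0 0 8 0 0 0;0 0 12 0 0 0;0 0 13 0 0 0;0 0 13 0 0 0")

```text
time_s: 44.7
eef_pos: [0.6511, -0.0421, 0.0655]
eef_rot: [-0.001, 0.036, 0.999, 0.0]
wrist_force: [0.6, 0.2, -8.2]
opening: 0.238
```

Emit:
step_arm(targets="0 0 1.5 0 0 0;0 0 1.5 0 0 0")

```text
time_s: 44.95
eef_pos: [0.6514, -0.0422, 0.0643]
eef_rot: [-0.001, 0.036, 0.999, 0.0]
wrist_force: [-0.6, -0.1, -8.8]
opening: 0.24
```

Emit:
step_arm(targets="0 0 1 0 0 0;0 0 1 0 0 0")

```text
time_s: 45.2
eef_pos: [0.6513, -0.0422, 0.0635]
eef_rot: [-0.001, 0.036, 0.999, -0.0]
wrist_force: [0.0, -0.1, -6.4]
opening: 0.242
```

Emit:
step_arm(targets="0 0 0.7 0 0 0;0 0 0.7 0 0 0")

```text
time_s: 45.45
eef_pos: [0.6514, -0.0422, 0.0634]
eef_rot: [-0.001, 0.036, 0.999, -0.0]
wrist_force: [-4.3, -0.4, 1.1]
opening: 0.243
```

Emit:
step_arm(targets="0 0 0 0 0 0;0 0 0 0 0 0;0 0 0 0 0 0;0 0 -30 0 0 0;0 0 -60 0 0 0;0 0 -60 0 0 0;0 0 -60 0 0 0", grip=52)

```text
time_s: 46.32
eef_pos: [0.6509, -0.042, 0.1218]
eef_rot: [-0.001, 0.036, 0.999, 0.0]
wrist_force: [1.0, 0.0, -0.7]
opening: 0.517
```

```bash
python3 - <<'E'
from h import *
c=optics.camera("top"); s=optics.camera("side")
for p in plates(c): print(np.round(p,4))
save(s,"side12.png",(130,130,322,274))
E
```

```text
[  0.5721   0.3654  -5.5173 101.2359  69.0619]
[  0.5698   0.2464 -10.0871 100.8404  69.5728]
[  0.4487   0.2541  -9.4009 100.9083  68.6556]
```

View pics/side12.png

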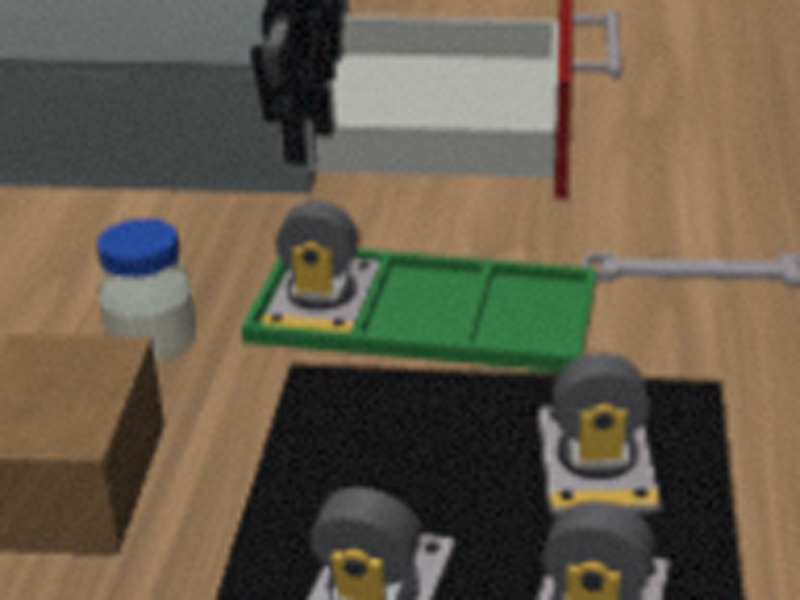

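```bash
python3 - <<'E'
from h import *
c=optics.camera("top"); save(c,"top12.png",(80,120,320,285))
E
```

```text
(no output)
```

View pics/top12.png

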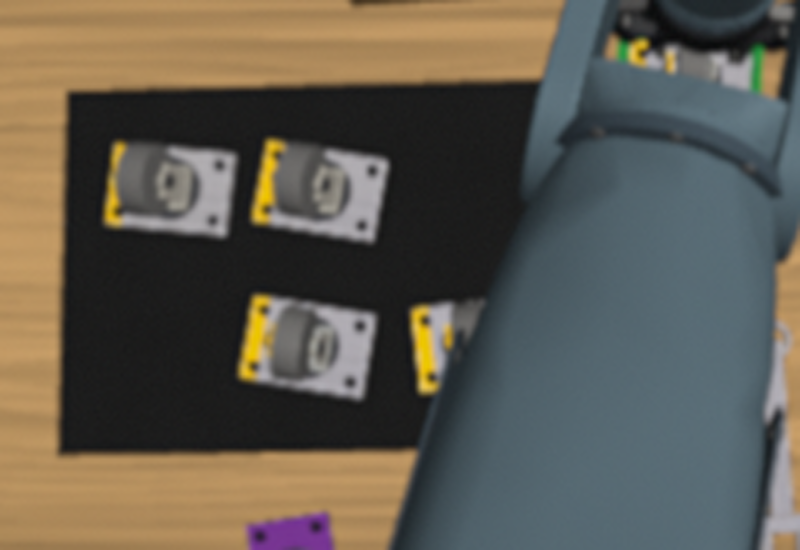

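```bash
python3 - <<'E'
from h import *
go((.4487,.2545,.125,-9.4),(.4487,.2545,.0615,-9.4))
E
```

```text
t 46.48 q [-0.25  0.46  1.48 -0.    1.2  -1.74]
(0.4487, 0.2545, 0.125, -9.4) -> 222.7 280.9 -3.0 0.000 -0.005 0.091
(0.4487, 0.2545, 0.0615, -9.4) -> 222.4 280.9 60.5 0.000 -0.005 0.091
```

Emit:
step_arm(targets="38 48 -6 0 0 0.05;76 96 -6 0 0 0.091;114 144 -6 0 0 0.091;152 192 -6 0 0 0.091;190 240 -6 0 0 0.091;222 281 -3 0 0 0.091;222 281 -3 0 0 0.091;222 281 -3 0 0 0.091")

```text
time_s: 47.48
eef_pos: [0.4503, 0.2541, 0.1255]
eef_rot: [-0.001, 0.081, 0.997, -0.0]
wrist_force: [0.3, 0.7, 1.0]
opening: 0.517
```

Emit:
step_arm(targets="0 0 0 0 0 0;0 0 0 0 0 0")

```text
time_s: 47.72
eef_pos: [0.4511, 0.2533, 0.1259]
eef_rot: [-0.001, 0.083, 0.997, -0.0]
wrist_force: [-1.0, 0.2, 0.7]
opening: 0.52
```

```bash
python3 - <<'E'
from h import *
c=optics.camera("top")
for p in plates(c): print(np.round(p,4))
go((.4487,.2545,.125,-9.4),(.4487,.2545,.0615,-9.4))
E
```

```text
[  0.5699   0.2465 -10.0848 100.0635  68.9285]
[ 0.4506  0.1224  7.0146 99.8493 69.1836]
t 47.77 q [ 0.28  0.18  1.84  0.    1.12 -1.12]
(0.4487, 0.2545, 0.125, -9.4) -> 2.4 0.7 0.9 -0.000 -0.002 -0.001
(0.4487, 0.2545, 0.0615, -9.4) -> 2.3 0.7 64.4 -0.000 -0.002 -0.001
```

Emit:
step_arm(targets="1.5 0.7 30 0 0 0;1.5 0.7 63 0 0 0;1.5 0.7 63 0 0 0;1.5 0.7 63 0 0 0;1.5 0.7 63 0 0 0;1.5 0.7 63 0 0 0")

```text
time_s: 48.52
eef_pos: [0.4497, 0.2554, 0.0641]
eef_rot: [-0.0, 0.082, 0.997, 0.0]
wrist_force: [0.4, -0.2, 0.7]
opening: 0.52
```

Emit:
step_arm(targets="0.8 -0.5 2 0 0 0;0.8 -0.5 2 0 0 0;0.8 -0.5 2 0 0 0")

```text
time_s: 48.9
eef_pos: [0.4479, 0.2549, 0.061]
eef_rot: [-0.001, 0.082, 0.997, -0.0]
wrist_force: [0.8, 0.2, -0.6]
opening: 0.522
```

Emit:
step_arm(targets="0 0 0 0 0 0;0 0 0 0 0 0;0 0 0 0 0 0;0 0 0 0 0 0;0 0 0 0 0 0", grip=0)

```text
time_s: 49.52
eef_pos: [0.448, 0.2548, 0.0612]
eef_rot: [-0.001, 0.082, 0.997, -0.0]
wrist_force: [-1.9, -1.8, 5.3]
opening: 0.243
```

Emit:
step_arm(targets="0 0 -30 0 0 0;0 0 -60 0 0 0;0 0 -65 0 0 0;0 0 -65 0 0 0;0 0 -65 0 0 0")

```text
time_s: 50.15
eef_pos: [0.4467, 0.2545, 0.124]
eef_rot: [-0.003, 0.082, 0.997, -0.001]
wrist_force: [0.4, 0.4, -7.8]
opening: 0.241
```

```bash
python3 - <<'E'
from h import *
go((.5761,-.0367,.13,-4.2),(.5761,-.0367,.079,-4.2))
s=optics.camera("side"); save(s,"side13.png",(130,180,322,324))
E
```

```text
t 50.15 q [ 0.29  0.18  1.85  0.    1.12 -1.12]
(0.5761, -0.0367, 0.13, -4.2) -> -175.1 -266.2 -6.4 -0.001 -0.005 -0.091
(0.5761, -0.0367, 0.079, -4.2) -> -175.4 -266.1 44.6 -0.001 -0.005 -0.091
```

View pics/side13.png

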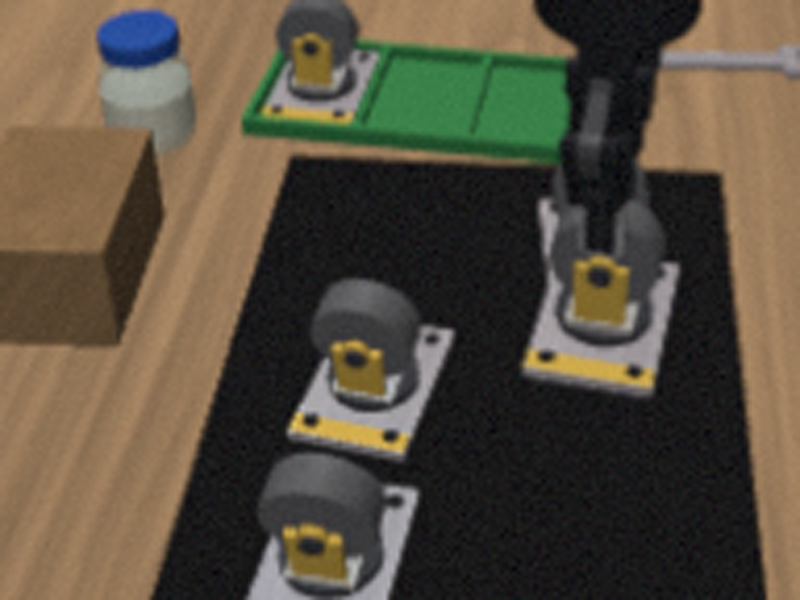

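Emit:
step_arm(targets="0 0 -36 0 0 0;-36 -54 -40 0 0 -0.09;-72 -109 -40 0 0 -0.09;-106 -162 -40 0 0 -0.09;-140 -215 -36 0 0 -0.09;-175 -266 -20 0 0 -0.09;-175 -266 -6 0 0 -0.09;-175 -266 -6 0 0 -0.09")

```text
time_s: 51.2
eef_pos: [0.5752, -0.036, 0.1286]
eef_rot: [-0.004, 0.038, 0.999, 0.001]
wrist_force: [-0.8, 1.4, -8.0]
opening: 0.239
```

Emit:
step_arm(targets="0 0 0 0 0 0;0 0 0 0 0 0;0 0 0 0 0 0")

```text
time_s: 51.58
eef_pos: [0.5776, -0.0352, 0.1324]
eef_rot: [-0.0, 0.036, 0.999, -0.0]
wrist_force: [-0.5, 0.1, -6.8]
opening: 0.243
```

```bash
python3 - <<'E'
from h import *
go((.5755,-.0367,.079,-4.2))
E
```

```text
t 51.58 q [-0.27  0.3   1.68 -0.    1.17 -1.76]
(0.5755, -0.0367, 0.079, -4.2) -> 1.9 -1.6 53.4 -0.000 -0.001 0.001
```

Emit:
step_arm(targets="1.5 -1.6 25 0 0 0;1.5 -1.6 53 0 0 0;1.5 -1.6 53 0 0 0;1.5 -1.6 53 0 0 0;1.5 -1.6 53 0 0 0;1.5 -1.6 53 0 0 0")

```text
time_s: 52.32
eef_pos: [0.5765, -0.0378, 0.0798]
eef_rot: [-0.0, 0.037, 0.999, -0.0]
wrist_force: [0.2, 1.1, -6.3]
opening: 0.237
```

Emit:
step_arm(targets="0.6 0.8 4 0 0 0;0.6 0.8 8 0 0 0;0.6 0.8 12 0 0 0;0.6 0.8 13.5 0 0 0;0.6 0.8 13.5 0 0 0")

```text
time_s: 52.95
eef_pos: [0.575, -0.0367, 0.0649]
eef_rot: [-0.001, 0.037, 0.999, 0.0]
wrist_force: [-0.9, 0.6, -7.1]
opening: 0.235
```

Emit:
step_arm(targets="0 0 1.5 0 0 0;0 0 1.5 0 0 0")

```text
time_s: 53.2
eef_pos: [0.5752, -0.0368, 0.0637]
eef_rot: [-0.001, 0.037, 0.999, 0.0]
wrist_force: [0.0, 0.7, -6.9]
opening: 0.24
```

Emit:
step_arm(targets="0 0 1.2 0 0 0;0 0 1.2 0 0 0")

```text
time_s: 53.45
eef_pos: [0.5753, -0.0369, 0.0627]
eef_rot: [-0.001, 0.037, 0.999, -0.0]
wrist_force: [0.3, -0.2, -5.4]
opening: 0.241
```

Emit:
step_arm(targets="0 0 0.8 0 0 0;0 0 0.8 0 0 0")

```text
time_s: 53.7
eef_pos: [0.5753, -0.0369, 0.0627]
eef_rot: [-0.001, 0.037, 0.999, -0.0]
wrist_force: [-4.9, 0.1, 6.4]
opening: 0.242
```

Emit:
step_arm(targets="0 0 0 0 0 0;0 0 0 0 0 0;0 0 0 0 0 0;0 0 -30 0 0 0;0 0 -60 0 0 0;0 0 -60 0 0 0;0 0 -60 0 0 0;0 0 -60 0 0 0", grip=52)

```text
time_s: 54.7
eef_pos: [0.5743, -0.0365, 0.1202]
eef_rot: [-0.002, 0.037, 0.999, 0.0]
wrist_force: [-0.2, 0.6, 0.0]
opening: 0.519
```

```bash
python3 - <<'E'
from h import *
c=optics.camera("top")
for p in plates(c): print(np.round(p,4))
go((.4506,.1224,.12,7),(.4506,.1224,.0615,7))
s=optics.camera("side"); save(s,"side14.png",(130,130,322,274))
E
```

```text
[  0.572    0.3654  -5.6239 101.1952  69.0171]
[  0.5698   0.2465 -10.256  100.7326  69.4433]
t 54.75 q [-0.27  0.31  1.69 -0.    1.15 -1.77]
(0.4506, 0.1224, 0.12, 7) -> 135.2 149.4 1.0 0.001 -0.004 -0.196
(0.4506, 0.1224, 0.0615, 7) -> 134.9 149.4 59.5 0.001 -0.004 -0.196
```

View pics/side14.png

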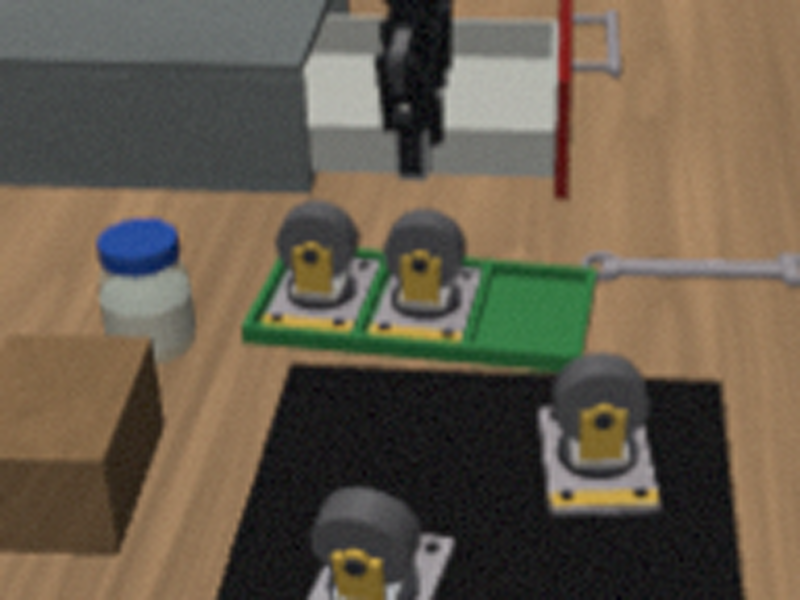

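Emit:
step_arm(targets="45 50 0 0 0 -0.1;90 100 0 0 0 -0.196;135 149 0 0 0 -0.196;135 149 0 0 0 -0.196;135 149 0 0 0 -0.196;135 149 30 0 0 -0.196;135 149 54 0 0 -0.196;135 149 54 0 0 -0.196")

```text
time_s: 55.8
eef_pos: [0.4511, 0.1205, 0.0663]
eef_rot: [-0.003, -0.06, 0.998, 0.0]
wrist_force: [-0.2, 0.9, -0.1]
opening: 0.517
```

Emit:
step_arm(targets="0 0 0 0 0 0;0 0 0 0 0 0;0 0 0 0 0 0")

```text
time_s: 56.18
eef_pos: [0.4522, 0.1217, 0.0688]
eef_rot: [-0.0, -0.061, 0.998, 0.0]
wrist_force: [0.3, -0.3, 0.6]
opening: 0.52
```

```bash
python3 - <<'E'
from h import *
c=optics.camera("top")
for p in plates(c): print(np.round(p,4))
go((.4506,.1228,.0615,7))
E
```

```text
[  0.5719   0.3654  -5.6217 100.5418  68.2929]
t 56.23 q [ 0.01  0.17  1.99  0.    0.98 -1.68]
(0.4506, 0.1228, 0.0615, 7) -> 1.3 1.2 7.1 0.000 -0.001 0.000
```

Emit:
step_arm(targets="1 1 7 0 0 0;1 1 7 0 0 0;1 1 7 0 0 0;1 1 7 0 0 0")

```text
time_s: 56.72
eef_pos: [0.4504, 0.1227, 0.061]
eef_rot: [-0.001, -0.061, 0.998, 0.0]
wrist_force: [-0.6, -0.8, 0.2]
opening: 0.524
```

Emit:
step_arm(targets="0 0 0 0 0 0;0 0 0 0 0 0;0 0 0 0 0 0;0 0 0 0 0 0;0 0 0 0 0 0", grip=0)

```text
time_s: 57.35
eef_pos: [0.4505, 0.1227, 0.0613]
eef_rot: [-0.001, -0.061, 0.998, 0.0]
wrist_force: [-2.9, -0.6, 5.7]
opening: 0.243
```

Emit:
step_arm(targets="0 0 -30 0 0 0;0 0 -60 0 0 0;0 0 -65 0 0 0;0 0 -65 0 0 0;0 0 -65 0 0 0;0 0 -65 0 0 0")

```text
time_s: 58.1
eef_pos: [0.4496, 0.1226, 0.1247]
eef_rot: [-0.002, -0.061, 0.998, 0.0]
wrist_force: [0.1, -0.7, -7.1]
opening: 0.241
```

```bash
python3 - <<'E'
from h import *
go((.5003,-.0311,.12,-4.2),(.5003,-.0311,.079,-4.2))
s=optics.camera("side"); save(s,"side15.png",(130,130,322,274))
E
```

```text
t 58.1 q [ 0.01  0.07  1.97  0.    1.11 -1.68]
(0.5003, -0.0311, 0.12, -4.2) -> -31.7 -158.8 4.4 0.000 -0.004 0.195
(0.5003, -0.0311, 0.079, -4.2) -> -31.8 -158.8 45.4 0.000 -0.004 0.195
```

View pics/side15.png

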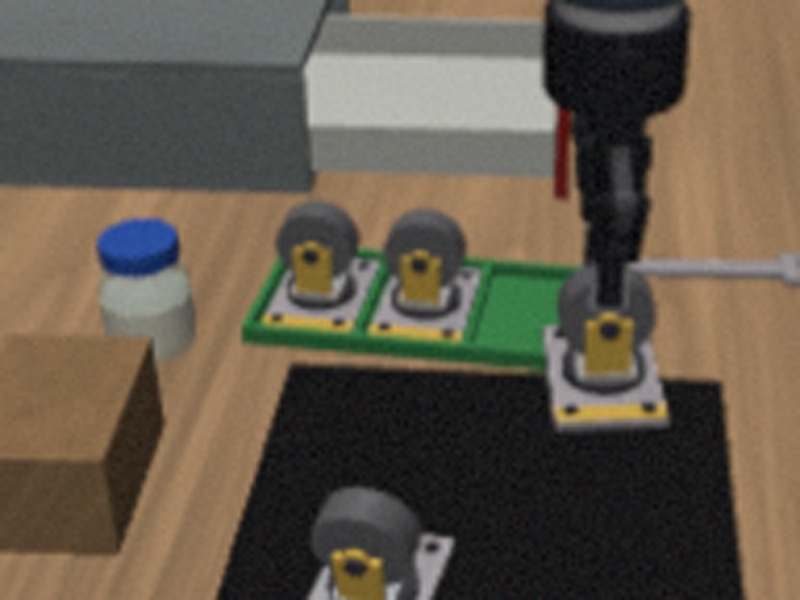

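Emit:
step_arm(targets="-10 -53 4 0 0 0.1;-21 -106 4 0 0 0.195;-31 -158 4 0 0 0.195;-31 -159 4 0 0 0.195;-31 -159 4 0 0 0.195;-31 -159 4 0 0 0.195;-31 -159 4 0 0 0.195;-31 -159 4 0 0 0.195")

```text
time_s: 59.15
eef_pos: [0.5005, -0.0307, 0.1219]
eef_rot: [-0.001, 0.036, 0.999, 0.0]
wrist_force: [-0.3, -0.4, -6.5]
opening: 0.239
```

Emit:
step_arm(targets="0 0 0 0 0 0;0 0 0 0 0 0")

```text
time_s: 59.4
eef_pos: [0.5006, -0.0313, 0.1219]
eef_rot: [-0.001, 0.036, 0.999, -0.0]
wrist_force: [0.0, -0.5, -7.1]
opening: 0.236
```

```bash
python3 - <<'E'
from h import *
go((.5001,-.0311,.079,-4.2))
E
```

```text
t 59.4 q [-0.3   0.15  1.88 -0.    1.11 -1.8 ]
(0.5001, -0.0311, 0.079, -4.2) -> 0.4 0.1 42.9 -0.000 -0.002 0.001
```

Emit:
step_arm(targets="0.4 0 20 0 0 0;0.4 0 42 0 0 0;0.4 0 42 0 0 0;0.4 0 42 0 0 0;0.4 0 42 0 0 0;0.4 0 42 0 0 0")

```text
time_s: 60.15
eef_pos: [0.5007, -0.0315, 0.0806]
eef_rot: [-0.0, 0.036, 0.999, -0.0]
wrist_force: [0.2, -0.9, -7.6]
opening: 0.236
```

Emit:
step_arm(targets="0.4 0.3 4 0 0 0;0.4 0.3 8 0 0 0;0.4 0.3 12 0 0 0;0.4 0.3 15 0 0 0;0.4 0.3 15 0 0 0")

```text
time_s: 60.78
eef_pos: [0.4994, -0.0309, 0.0644]
eef_rot: [-0.001, 0.036, 0.999, 0.0]
wrist_force: [-0.8, 0.7, -6.3]
opening: 0.238
```

Emit:
step_arm(targets="0 0 1.5 0 0 0;0 0 1.5 0 0 0")

```text
time_s: 61.02
eef_pos: [0.4998, -0.0311, 0.0634]
eef_rot: [-0.001, 0.036, 0.999, 0.0]
wrist_force: [0.4, -0.4, -6.9]
opening: 0.242
```

Emit:
step_arm(targets="0 0 1 0 0 0;0 0 1 0 0 0")

```text
time_s: 61.28
eef_pos: [0.4999, -0.0312, 0.0626]
eef_rot: [-0.001, 0.036, 0.999, -0.0]
wrist_force: [-0.4, -0.7, -5.7]
opening: 0.239
```

Emit:
step_arm(targets="0 0 0.8 0 0 0;0 0 0.8 0 0 0")

```text
time_s: 61.52
eef_pos: [0.5, -0.0311, 0.0625]
eef_rot: [-0.001, 0.036, 0.999, -0.0]
wrist_force: [-4.9, 0.4, 5.4]
opening: 0.24
```

Emit:
step_arm(targets="0 0 0 0 0 0;0 0 0 0 0 0;0 0 0 0 0 0;0 0 -30 0 0 0;0 0 -60 0 0 0;0 0 -60 0 0 0;0 0 -60 0 0 0;0 0 -60 0 0 0", grip=52)

```text
time_s: 62.52
eef_pos: [0.499, -0.0308, 0.1203]
eef_rot: [-0.002, 0.036, 0.999, 0.0]
wrist_force: [-0.5, 0.7, 0.9]
opening: 0.523
```

```bash
python3 - <<'E'
from h import *
c=optics.camera("top")
for p in plates(c): print(np.round(p,4))
go((.5698,.2525,.13,-10.2))
s=optics.camera("side"); save(s,"side16.png",(130,130,322,274))
E
```

```text
[  0.5721   0.3654  -5.509  101.1812  69.0228]
[  0.5697   0.2465 -10.2568 100.7325  69.4975]
t 62.58 q [-0.3   0.15  1.89 -0.    1.11 -1.8 ]
(0.5698, 0.2525, 0.13, -10.2) -> -49.9 287.7 -9.7 0.000 -0.004 0.105
```

View pics/side16.png

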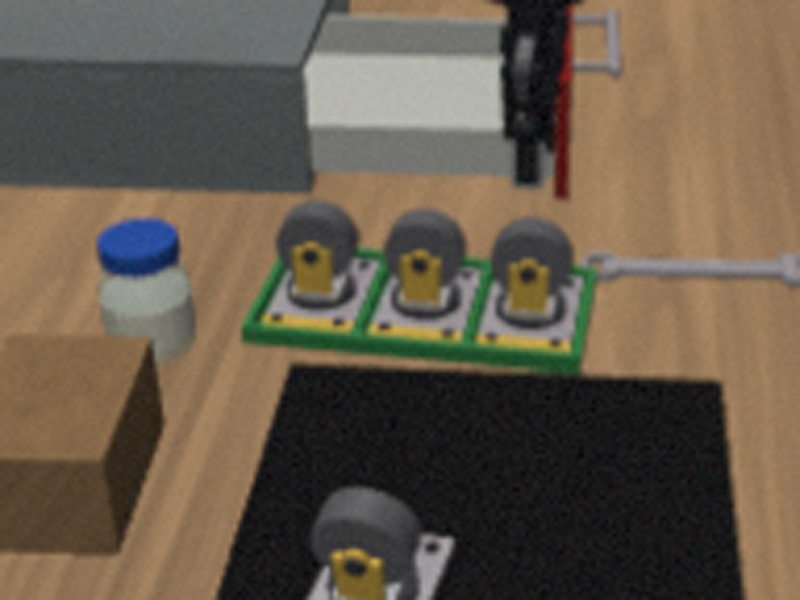

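```bash
python3 - <<'E'
from h import *
go((.5698,.2475,.13,-10.2))
E
```

```text
t 62.62 q [-0.3   0.15  1.89 -0.    1.11 -1.8 ]
(0.5698, 0.2475, 0.13, -10.2) -> -50.2 282.7 -9.6 0.000 -0.004 0.105
```

Emit:
step_arm(targets="-9 58 -10 0 0 0.05;-18 116 -10 0 0 0.105;-27 174 -10 0 0 0.105;-38 230 -10 0 0 0.105;-50 283 -10 0 0 0.105;-50 283 -10 0 0 0.105;-50 283 -10 0 0 0.105;-50 283 -10 0 0 0.105", grip=64)

```text
time_s: 63.62
eef_pos: [0.57, 0.2463, 0.131]
eef_rot: [-0.001, 0.089, 0.996, -0.0]
wrist_force: [1.1, -0.1, -0.1]
opening: 0.641
```

Emit:
step_arm(targets="0 0 0 0 0 0;0 0 0 0 0 0")

```text
time_s: 63.88
eef_pos: [0.5704, 0.2468, 0.1316]
eef_rot: [-0.001, 0.089, 0.996, -0.0]
wrist_force: [-0.3, -0.2, -0.5]
opening: 0.64
```

```bash
python3 - <<'E'
from h import *
c=optics.camera("top")
for p in plates(c): print(np.round(p,4))
go((.5698,.2480,.0615,-10.2))
E
```

```text
t 63.92 q [ 0.22  0.38  1.56  0.    1.19 -1.17]
(0.5698, 0.248, 0.0615, -10.2) -> 0.7 0.9 70.2 -0.000 -0.002 -0.001
```

Emit:
step_arm(targets="0.4 1 30 0 0 0;0.4 1 60 0 0 0;0.4 1 69 0 0 0;0.4 1 69 0 0 0;0.4 1 69 0 0 0;0.4 1 69 0 0 0")

```text
time_s: 64.68
eef_pos: [0.5709, 0.2489, 0.0638]
eef_rot: [0.0, 0.089, 0.996, 0.0]
wrist_force: [1.1, 0.3, 0.1]
opening: 0.638
```

Emit:
step_arm(targets="0 0 1 0 0 0;0 0 1 0 0 0")

```text
time_s: 64.92
eef_pos: [0.57, 0.2487, 0.0616]
eef_rot: [-0.001, 0.089, 0.996, 0.0]
wrist_force: [0.1, -0.1, -0.3]
opening: 0.641
```

Emit:
step_arm(targets="0 0 0 0 0 0;0 0 0 0 0 0;0 0 0 0 0 0;0 0 0 0 0 0;0 0 0 0 0 0;0 0 0 0 0 0", grip=0)

```text
time_s: 65.68
eef_pos: [0.5702, 0.2485, 0.0619]
eef_rot: [-0.001, 0.089, 0.996, -0.0]
wrist_force: [-1.7, -1.4, 5.1]
opening: 0.24
```

Emit:
step_arm(targets="0 0 -30 0 0 0;0 0 -60 0 0 0;0 0 -65 0 0 0;0 0 -65 0 0 0;0 0 -65 0 0 0;0 0 -65 0 0 0")

```text
time_s: 66.42
eef_pos: [0.5691, 0.2484, 0.1248]
eef_rot: [-0.002, 0.089, 0.996, -0.0]
wrist_force: [0.1, -0.1, -7.3]
opening: 0.242
```

```bash
python3 - <<'E'
from h import *
go((.59,-.39,.17,1.6),(.59,-.39,.12,1.6))
s=optics.camera("side"); save(s,"side17.png",(130,160,290,280))
E
```

```text
t 66.42 q [ 0.22  0.39  1.57  0.    1.19 -1.17]
(0.59, -0.39, 0.17, 1.6) -> -133.3 -624.7 -45.0 -0.001 -0.005 -0.206
(0.59, -0.39, 0.12, 1.6) -> -133.5 -624.7 5.0 -0.001 -0.005 -0.206
```

View pics/side17.png

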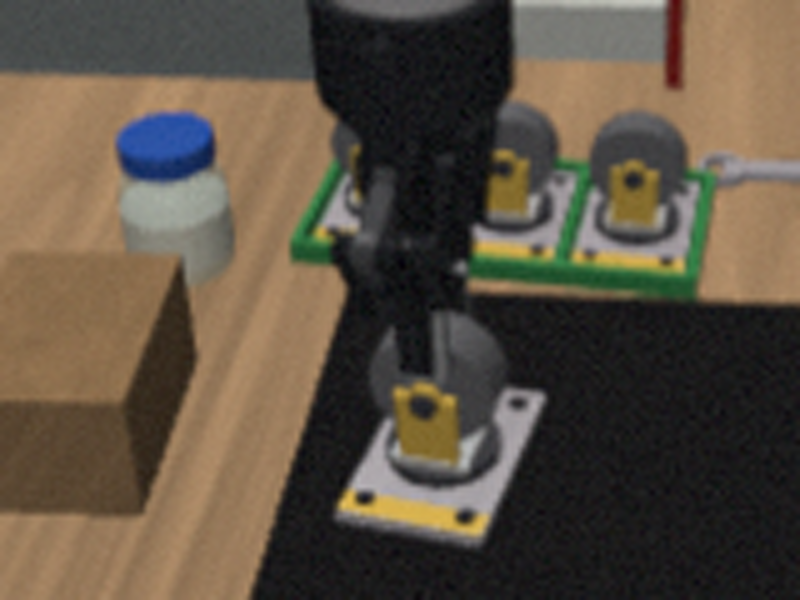

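Emit:
step_arm(targets="0 0 -55 0 0 0;-12 -60 -55 0 0 0;-25 -120 -55 0 0 -0.03;-38 -180 -55 0 0 -0.06;-51 -240 -55 0 0 -0.09;-64 -300 -55 0 0 -0.12;-77 -360 -55 0 0 -0.15;-90 -420 -55 0 0 -0.18")

```text
time_s: 67.47
eef_pos: [0.5842, -0.1826, 0.1811]
eef_rot: [-0.001, -0.002, 1.0, 0.0]
wrist_force: [1.4, 1.1, -7.5]
opening: 0.24
```

```bash
python3 - <<'E'
from h import *
go((.5835,-.3875,.18,1.6))
E
```

```text
t 67.47 q [-0.5   0.31  1.55 -0.    1.28 -2.07]
(0.5835, -0.3875, 0.18, 1.6) -> 1.4 -204.9 1.0 0.000 -0.002 -0.025
```

Emit:
step_arm(targets="0 -60 0 0 0 0;0 -120 0 0 0 0;0 -180 0 0 0 0;0 -190 0 0 0 -0.025;0 -190 0 0 0 -0.025;0 -190 0 0 0 -0.025;0 -190 0 0 0 -0.025")

```text
time_s: 68.35
eef_pos: [0.5853, -0.369, 0.1813]
eef_rot: [-0.001, -0.014, 1.0, 0.0]
wrist_force: [-0.5, 0.3, -7.6]
opening: 0.237
```

```bash
python3 - <<'E'
from h import *
go((.5835,-.3875,.18,1.6),(.5835,-.3875,.1,1.6))
c=optics.camera("top"); save(c,"top18.png",(320,80,480,220))
E
```

```text
t 68.35 q [-0.73  0.48  1.33 -0.    1.34 -2.33]
(0.5835, -0.3875, 0.18, 1.6) -> 2.4 -18.5 1.3 0.001 -0.002 0.001
(0.5835, -0.3875, 0.1, 1.6) -> 2.2 -18.5 81.3 0.001 -0.002 0.001
```

View pics/top18.png

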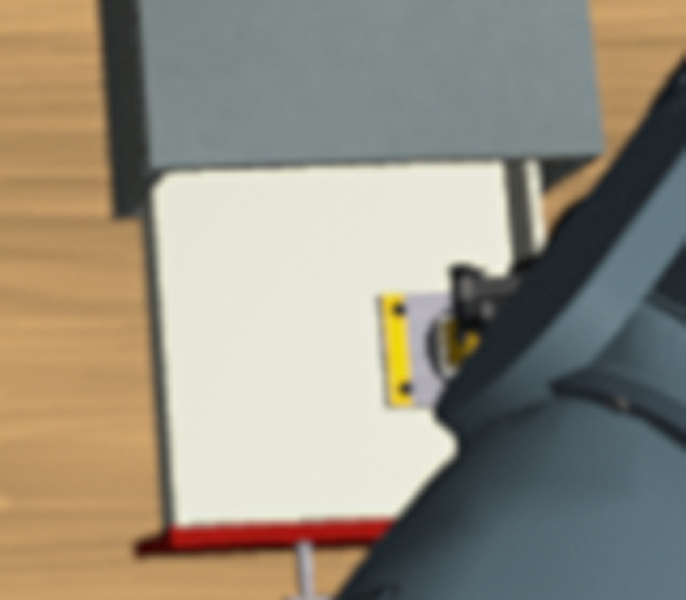

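Emit:
step_arm(targets="2 -18.5 0 0 0 0;2 -18.5 0 0 0 0;2 -18.5 20 0 0 0;2 -18.5 50 0 0 0;2 -18.5 80 0 0 0;2 -18.5 80 0 0 0;2 -18.5 80 0 0 0;2 -18.5 80 0 0 0")

```text
time_s: 69.4
eef_pos: [0.5843, -0.3901, 0.1033]
eef_rot: [0.0, -0.014, 1.0, -0.001]
wrist_force: [-0.8, 0.1, -6.8]
opening: 0.237
```

```bash
python3 - <<'E'
from h import *
go((.5835,-.3875,.08,1.6))
c=optics.camera("top"); save(c,"top19.png",(320,80,480,220))
E
```

```text
t 69.4 q [-0.76  0.58  1.35 -0.    1.22 -2.35]
(0.5835, -0.3875, 0.08, 1.6) -> 0.7 2.6 23.3 -0.002 0.000 -0.001
```

View pics/top19.png

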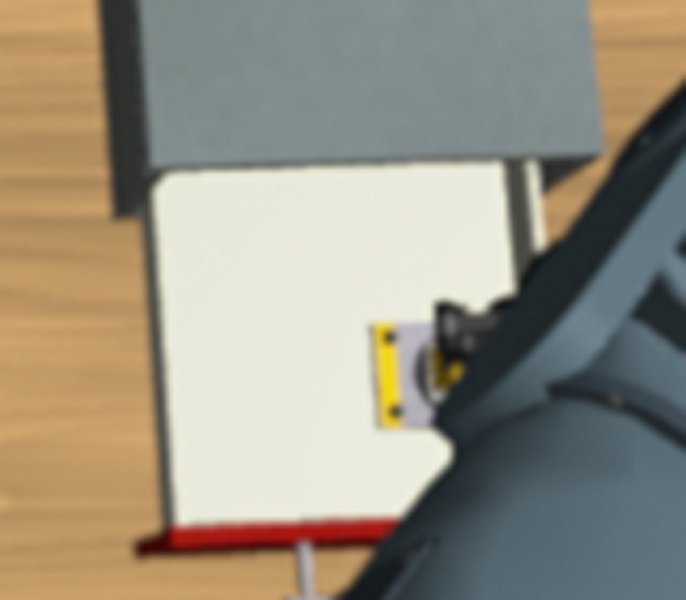

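Emit:
step_arm(targets="0.7 3 10 0 0 0;0.7 3 20 0 0 0;0.7 3 23 0 0 0;0.7 3 23 0 0 0;0.7 3 23 0 0 0")

```text
time_s: 70.08
eef_pos: [0.5824, -0.3864, 0.0782]
eef_rot: [-0.001, -0.014, 1.0, -0.0]
wrist_force: [-0.7, 0.4, -7.3]
opening: 0.238
```

Emit:
step_arm(targets="0 0 2 0 0 0;0 0 2 0 0 0")

```text
time_s: 70.32
eef_pos: [0.5829, -0.3866, 0.0774]
eef_rot: [-0.0, -0.014, 1.0, -0.0]
wrist_force: [-1.1, 1.6, -0.4]
opening: 0.24
```

Emit:
step_arm(targets="0 0 1 0 0 0;0 0 1 0 0 0")

```text
time_s: 70.58
eef_pos: [0.5835, -0.3866, 0.0774]
eef_rot: [0.0, -0.014, 1.0, -0.001]
wrist_force: [-1.5, 3.4, 4.8]
opening: 0.243
```

Down on the drawer floor. Release and rise.

Emit:
step_arm(targets="0 0 0 0 0 0;0 0 0 0 0 0;0 0 0 0 0 0;0 0 -30 0 0 0;0 0 -60 0 0 0;0 0 -90 0 0 0;0 0 -100 0 0 0", grip=50)

```text
time_s: 71.45
eef_pos: [0.5836, -0.3872, 0.1778]
eef_rot: [0.0, -0.014, 1.0, -0.001]
wrist_force: [-0.2, -0.1, 0.7]
opening: 0.499
```

Emit:
step_arm(targets="0 60 0 0 0 0;0 120 0 0 0 0;0 180 0 0 0 0;0 240 0 0 0 0;0 300 0 0 0 0;0 360 0 0 0 0;0 420 0 0 0 0;0 480 0 0 0 0")

```text
time_s: 72.45
eef_pos: [0.5688, 0.0954, 0.1745]
eef_rot: [-0.002, -0.013, 1.0, 0.0]
wrist_force: [1.2, -0.2, 0.9]
opening: 0.5
```

```bash
python3 - <<'E'
from h import *
c=optics.camera("top"); save(c,"top20.png",(80,80,480,270))
for p in plates(c): print(np.round(p,4))
s=optics.camera("side"); save(s,"side20.png",(110,90,322,249))
go((.572,.3669,.15,-5.5))
E
```

```text
[  0.5719   0.3655  -5.6201 100.6013  68.293 ]
t 72.55 q [-0.03  0.24  1.65  0.    1.25 -1.64]
(0.572, 0.3669, 0.15, -5.5) -> -13.0 267.4 24.9 0.002 -0.004 0.129
```

View pics/top20.png

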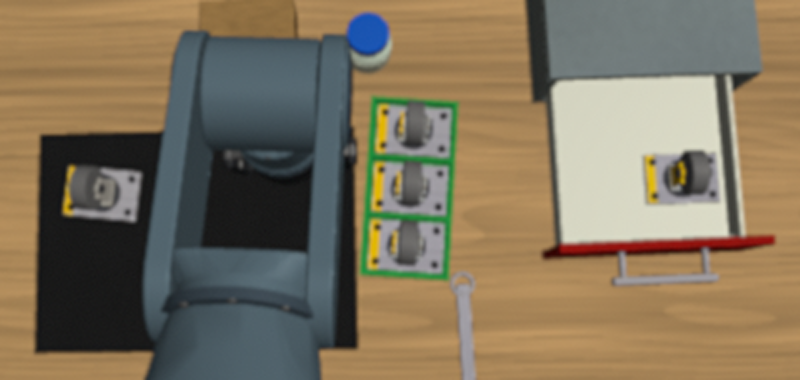

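View pics/side20.png

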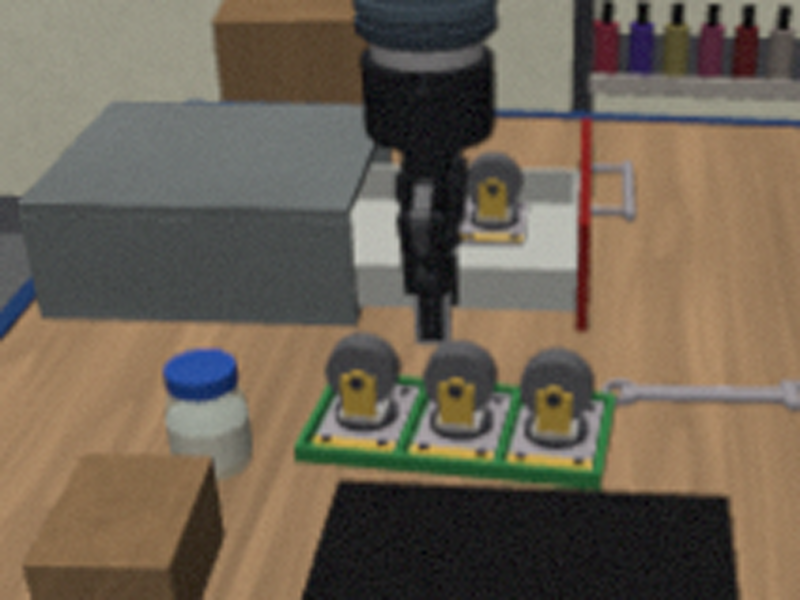

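Emit:
step_arm(targets="-3 60 0 0 0 0.05;-6 120 0 0 0 0.129;-9 180 0 0 0 0.129;-12 240 10 0 0 0.129;-13 267 25 0 0 0.129;-13 267 25 0 0 0.129;-13 267 25 0 0 0.129;-13 267 25 0 0 0.129", grip=64)

```text
time_s: 73.55
eef_pos: [0.5761, 0.3594, 0.151]
eef_rot: [-0.001, 0.052, 0.999, 0.0]
wrist_force: [0.8, -0.8, -0.4]
opening: 0.643
```

Emit:
step_arm(targets="0 0 0 0 0 0;0 0 0 0 0 0")

```text
time_s: 73.8
eef_pos: [0.5757, 0.3603, 0.1509]
eef_rot: [-0.001, 0.051, 0.999, 0.0]
wrist_force: [0.6, 0.2, -0.4]
opening: 0.638
```

```bash
python3 - <<'E'
from h import *
go((.572,.3669,.0615,-5.5))
E
```

```text
t 73.8 q [ 0.38  0.48  1.39  0.    1.27 -1.08]
(0.572, 0.3669, 0.0615, -5.5) -> 4.2 6.2 89.4 0.000 -0.001 -0.007
```

Emit:
step_arm(targets="4 6.2 0 0 0 -0.007;4 6.2 30 0 0 -0.007;4 6.2 60 0 0 -0.007;4 6.2 86 0 0 -0.007;4 6.2 88 0 0 -0.007;4 6.2 88 0 0 -0.007;4 6.2 88 0 0 -0.007;4 6.2 88 0 0 -0.007")

```text
time_s: 74.8
eef_pos: [0.5724, 0.3678, 0.0638]
eef_rot: [-0.0, 0.047, 0.999, 0.0]
wrist_force: [0.3, -0.1, 0.1]
opening: 0.637
```

Emit:
step_arm(targets="0 0 1 0 0 0;0 0 1 0 0 0;0 0 1 0 0 0")

```text
time_s: 75.18
eef_pos: [0.5717, 0.3674, 0.0614]
eef_rot: [-0.001, 0.047, 0.999, 0.0]
wrist_force: [1.0, -0.0, 0.4]
opening: 0.642
```

Emit:
step_arm(targets="0 0 0 0 0 0;0 0 0 0 0 0;0 0 0 0 0 0;0 0 0 0 0 0;0 0 0 0 0 0;0 0 0 0 0 0", grip=0)

```text
time_s: 75.92
eef_pos: [0.572, 0.3675, 0.0619]
eef_rot: [-0.001, 0.047, 0.999, 0.0]
wrist_force: [0.4, -1.5, 6.5]
opening: 0.244
```

Emit:
step_arm(targets="0 0 -30 0 0 0;0 0 -60 0 0 0;0 0 -100 0 0 0;0 0 -120 0 0 0;0 0 -120 0 0 0;0 0 -120 0 0 0")

```text
time_s: 76.68
eef_pos: [0.5706, 0.3669, 0.1787]
eef_rot: [-0.003, 0.047, 0.999, -0.001]
wrist_force: [-0.2, 0.8, -7.2]
opening: 0.241
```

```bash
python3 - <<'E'
from h import *
go((.581,-.2785,.18,1.6))
s=optics.camera("side"); save(s,"side21.png",(110,120,322,279))
c=optics.camera("top"); 
for n,b in (("B",(390,140,445,190)),):
    print(plates(c,z=.024,box=b))
E
```

```text
t 76.67 q [ 0.4   0.45  1.37  0.    1.33 -1.08]
(0.581, -0.2785, 0.18, 1.6) -> -71.4 -641.5 -0.4 -0.002 -0.006 -0.123
[]
```

View pics/side21.png

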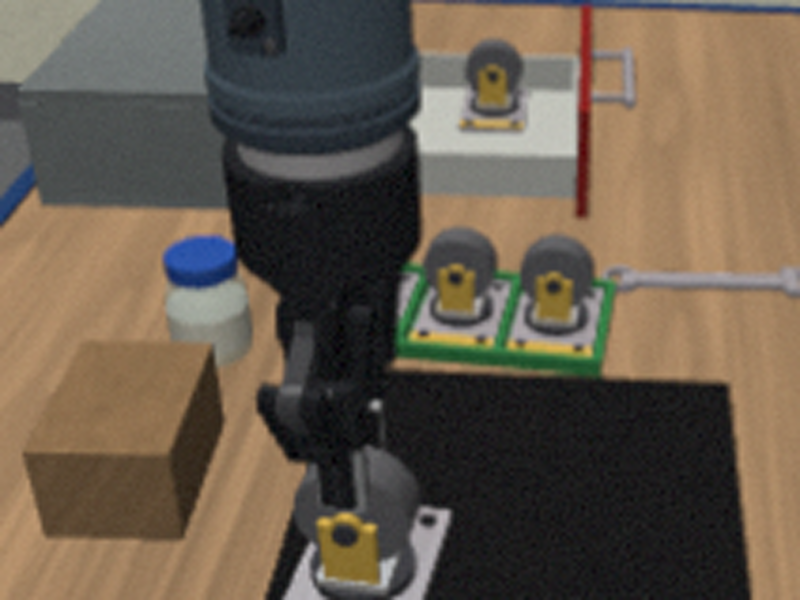

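Emit:
step_arm(targets="-6 -60 -3 0 0 0;-13 -120 -3 0 0 -0.03;-20 -180 -3 0 0 -0.06;-26 -240 -3 0 0 -0.09;-33 -300 -3 0 0 -0.123;-40 -360 -3 0 0 -0.123;-46 -420 -3 0 0 -0.123;-53 -480 -3 0 0 -0.123")

```text
time_s: 77.78
eef_pos: [0.5785, -0.1171, 0.1832]
eef_rot: [-0.002, -0.014, 1.0, 0.001]
wrist_force: [0.9, 0.2, -7.2]
opening: 0.242
```

Emit:
step_arm(targets="-7 -60 0 0 0 0;-14 -120 0 0 0 0;-16 -140 0 0 0 0;-16 -140 0 0 0 0;-16 -140 0 0 0 0;-16 -140 0 0 0 0")

```text
time_s: 78.53
eef_pos: [0.5992, -0.2532, 0.184]
eef_rot: [-0.001, -0.015, 1.0, 0.0]
wrist_force: [-0.1, 0.7, -6.8]
opening: 0.242
```

```bash
python3 - <<'E'
from h import *
go((.581,-.2785,.18,1.6),(.581,-.2785,.1,1.6))
E
```

```text
t 78.53 q [-0.58  0.39  1.44 -0.    1.31 -2.18]
(0.581, -0.2785, 0.18, 1.6) -> 19.0 -24.8 4.0 0.001 -0.003 0.002
(0.581, -0.2785, 0.1, 1.6) -> 18.7 -24.8 84.0 0.001 -0.003 0.002
```

Emit:
step_arm(targets="18 -25 0 0 0 0;18 -25 0 0 0 0;18 -25 0 0 0 0;18 -25 40 0 0 0;18 -25 70 0 0 0;18 -25 84 0 0 0;18 -25 84 0 0 0;18 -25 84 0 0 0")

```text
time_s: 79.53
eef_pos: [0.583, -0.2809, 0.1021]
eef_rot: [0.0, -0.014, 1.0, -0.001]
wrist_force: [0.4, -0.7, -7.2]
opening: 0.237
```

```bash
python3 - <<'E'
from h import *
go((.581,-.2785,.08,1.6))
c=optics.camera("top"); save(c,"top22.png",(320,80,480,220))
E
```

```text
t 79.53 q [-0.63  0.47  1.51 -0.    1.16 -2.23]
(0.581, -0.2785, 0.08, 1.6) -> 1.9 2.5 22.0 -0.002 0.000 0.001
```

View pics/top22.png

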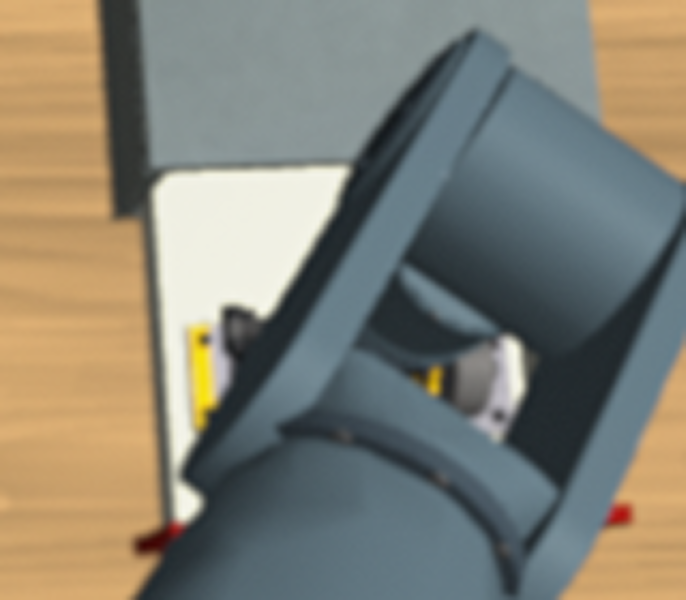

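Emit:
step_arm(targets="1.5 4 0 0 0 0;1.5 4 12 0 0 0;1.5 4 20 0 0 0;1.5 4 22 0 0 0;1.5 4 22 0 0 0")

```text
time_s: 80.2
eef_pos: [0.58, -0.2765, 0.078]
eef_rot: [-0.001, -0.014, 1.0, 0.0]
wrist_force: [-0.3, -0.6, -7.3]
opening: 0.242
```

Emit:
step_arm(targets="0 0 1.5 0 0 0;0 0 1.5 0 0 0")

```text
time_s: 80.45
eef_pos: [0.5805, -0.2768, 0.0773]
eef_rot: [-0.001, -0.014, 1.0, -0.0]
wrist_force: [0.6, -0.7, -4.1]
opening: 0.24
```

Emit:
step_arm(targets="0 0 1 0 0 0;0 0 1 0 0 0")

```text
time_s: 80.7
eef_pos: [0.5809, -0.2769, 0.0772]
eef_rot: [-0.0, -0.014, 1.0, -0.0]
wrist_force: [-0.6, 1.4, 4.7]
opening: 0.24
```

Emit:
step_arm(targets="0 0 0 0 0 0;0 0 0 0 0 0;0 0 0 0 0 0;0 0 -30 0 0 0;0 0 -60 0 0 0;0 0 -90 0 0 0;0 0 -110 0 0 0;0 0 -110 0 0 0", grip=50)

```text
time_s: 81.7
eef_pos: [0.5812, -0.2771, 0.1876]
eef_rot: [0.0, -0.014, 1.0, -0.001]
wrist_force: [-0.2, 0.4, 0.1]
opening: 0.505
```

Emit:
step_arm(targets="60 -20 0 0 0 0;120 -40 0 0 0 0;180 -60 0 0 0 0;195 -65 0 0 0 0;195 -65 0 0 0 0;195 -65 0 0 0 0", grip=0)

```text
time_s: 82.45
eef_pos: [0.3881, -0.3465, 0.1858]
eef_rot: [-0.001, -0.014, 1.0, 0.0]
wrist_force: [-0.3, -0.1, -1.0]
opening: -0.001
```

```bash
python3 - <<'E'
from h import *
go((.395,-.3405,.068,1.6))
c=optics.camera("top"); save(c,"top23.png",(230,60,480,247))
s=optics.camera("side"); save(s,"side23.png",(110,90,322,249))
E
```

```text
t 82.45 q [-0.96  0.11  1.79 -0.    1.25 -2.56]
(0.395, -0.3405, 0.068, 1.6) -> -7.3 5.7 117.8 0.001 -0.002 0.001
```

View pics/top23.png

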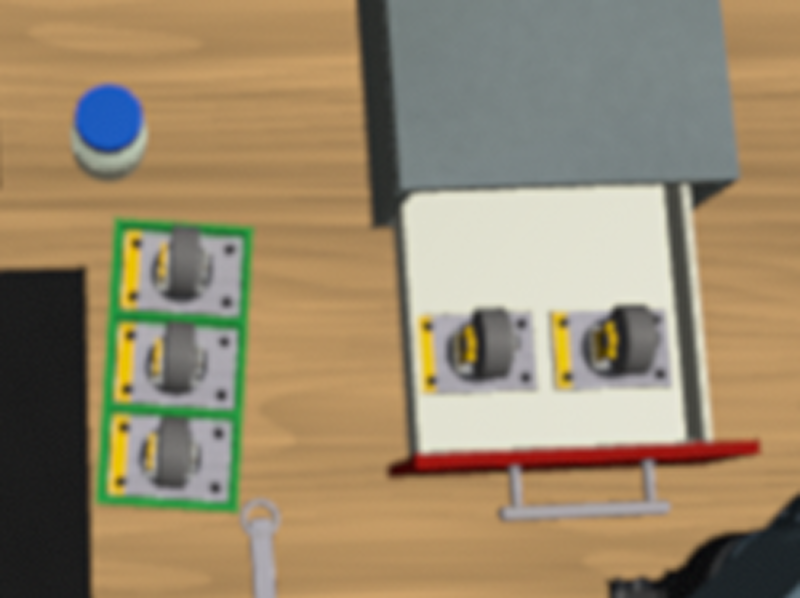

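View pics/side23.png

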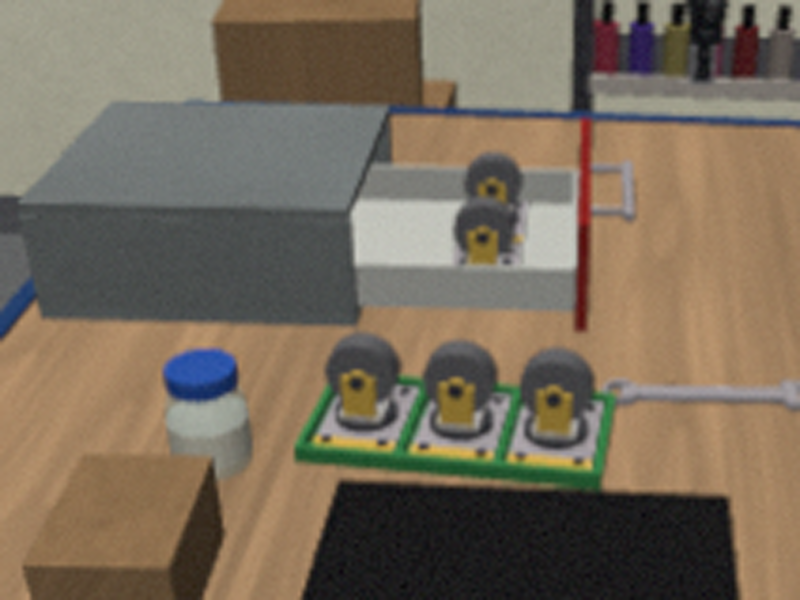

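Emit:
step_arm(targets="-3 6 0 0 0 0;-3 6 50 0 0 0;-3 6 100 0 0 0;-3 6 117 0 0 0;-3 6 117 0 0 0;-3 6 117 0 0 0;-3 6 117 0 0 0")

```text
time_s: 83.42
eef_pos: [0.3908, -0.3421, 0.0711]
eef_rot: [0.0, -0.014, 1.0, -0.001]
wrist_force: [0.4, 0.3, -0.2]
opening: -0.001
```

```bash
python3 - <<'E'
from h import *
go((.42,-.341,.068,1.6))
s=optics.camera("side"); save(s,"side24.png",(210,90,322,174))
E
```

```text
t 83.42 q [-0.95  0.27  1.87 -0.    1.01 -2.54]
(0.42, -0.341, 0.068, 1.6) -> -29.2 0.3 3.1 -0.003 0.000 0.000
```

View pics/side24.png

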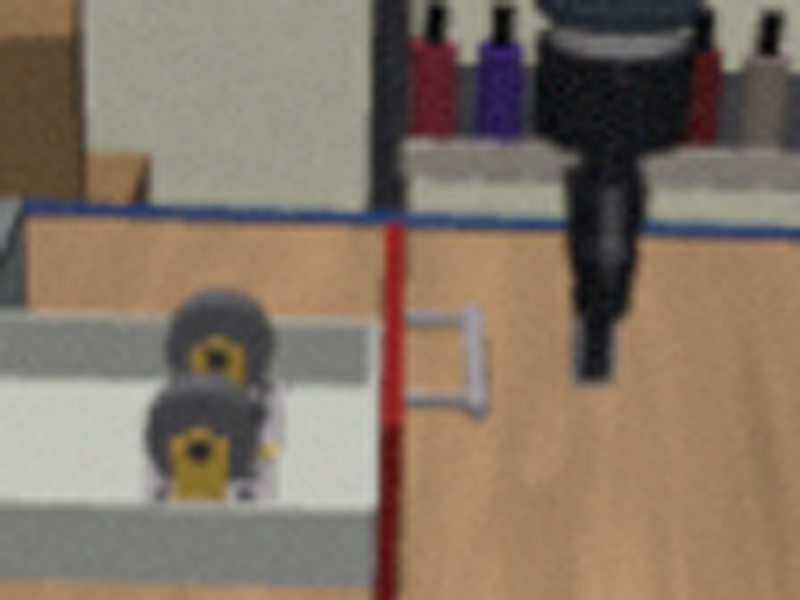

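Emit:
step_arm(targets="-15 1 3 0 0 0;-30 1 3 0 0 0;-36 1 3 0 0 0;-40 1 3 0 0 0;-44 1 3 0 0 0;-48 1 3 0 0 0;-52 1 3 0 0 0;-56 1 3 0 0 0")

```text
time_s: 84.48
eef_pos: [0.4458, -0.3381, 0.0659]
eef_rot: [-0.001, -0.014, 1.0, 0.0]
wrist_force: [-1.5, 0.6, -0.4]
opening: 0.001
```

Emit:
step_arm(targets="-5 0 0 0 0 0;-11 0 0 0 0 0;-18 0 0 0 0 0;-26 0 0 0 0 0;-34 0 0 0 0 0;-42 0 0 0 0 0;-50 0 0 0 0 0;-58 0 0 0 0 0")

```text
time_s: 85.48
eef_pos: [0.5043, -0.3366, 0.066]
eef_rot: [-0.001, -0.014, 1.0, 0.0]
wrist_force: [-1.7, 2.0, -0.7]
opening: 0.004
```

```bash
python3 - <<'E'
from h import *
go((.633,-.334,.068,1.6))
s=optics.camera("side"); save(s,"side25.png",(130,80,322,224))
E
```

```text
t 85.47 q [-0.78  0.44  1.64 -0.    1.06 -2.38]
(0.633, -0.334, 0.068, 1.6) -> -128.7 -1.0 -2.3 0.000 -0.002 0.000
```

View pics/side25.png

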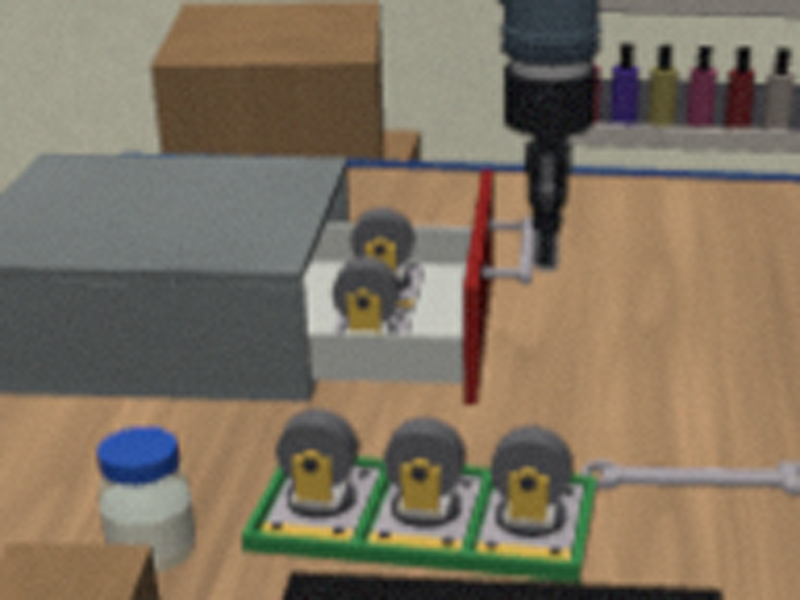

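Going well. Continue; ~130 mm remain.

Emit:
step_arm(targets="-5 0 0 0 0 0;-11 0 0 0 0 0;-18 0 0 0 0 0;-26 0 0 0 0 0;-34 0 0 0 0 0;-42 0 0 0 0 0;-50 0 0 0 0 0;-58 0 0 0 0 0")

```text
time_s: 86.52
eef_pos: [0.5623, -0.335, 0.0658]
eef_rot: [-0.001, -0.014, 1.0, 0.0]
wrist_force: [-1.1, -0.7, 1.7]
opening: -0.001
```

Emit:
step_arm(targets="-6 0 0 0 0 0;-12 0 0 0 0 0;-18 0 0 0 0 0;-24 0 0 0 0 0;-30 0 0 0 0 0;-36 0 0 0 0 0;-42 0 0 0 0 0;-48 0 0 0 0 0")

```text
time_s: 87.52
eef_pos: [0.6101, -0.3335, 0.0657]
eef_rot: [-0.001, -0.014, 1.0, 0.0]
wrist_force: [-2.6, 0.6, 1.0]
opening: -0.001
```

Emit:
step_arm(targets="-3 0 0 0 0 0;-6 0 0 0 0 0;-9 0 0 0 0 0;-12 0 0 0 0 0")

```text
time_s: 88.02
eef_pos: [0.6218, -0.3333, 0.0657]
eef_rot: [-0.001, -0.014, 1.0, 0.0]
wrist_force: [-1.8, 0.6, -0.0]
opening: 0.001
```

Emit:
step_arm(targets="-3 0 0 0 0 0;-6 0 0 0 0 0;-6 0 0 0 0 0")

```text
time_s: 88.4
eef_pos: [0.6283, -0.3332, 0.0658]
eef_rot: [-0.001, -0.014, 1.0, -0.0]
wrist_force: [-0.7, 0.2, -0.4]
opening: -0.003
```

Emit:
step_arm(targets="-1.5 0 0 0 0 0;-3 0 0 0 0 0;-3 0 0 0 0 0")

```text
time_s: 88.78
eef_pos: [0.6291, -0.3332, 0.0657]
eef_rot: [-0.003, -0.014, 1.0, 0.0]
wrist_force: [-8.1, 0.1, 4.0]
opening: 0.0
```

Emit:
step_arm(targets="-1.5 0 0 0 0 0;-1.5 0 0 0 0 0;-1.5 0 0 0 0 0")

```text
time_s: 89.15
eef_pos: [0.6292, -0.3332, 0.0656]
eef_rot: [-0.004, -0.014, 1.0, 0.001]
wrist_force: [-13.4, 1.0, 7.2]
opening: -0.001
```

```bash
python3 - <<'E'
from h import *
s=optics.camera("side"); save(s,"side26.png",(130,80,290,200))
E
```

```text
(no output)
```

View pics/side26.png

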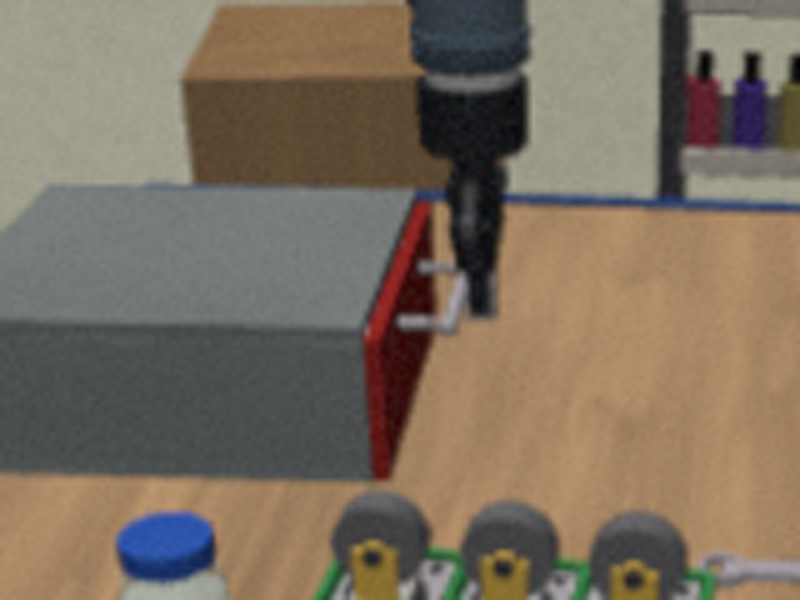

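Emit:
step_arm(targets="10 0 0 0 0 0;40 0 0 0 0 0;90 0 -20 0 0 0;140 0 -70 0 0 0;190 0 -110 0 0 0;220 0 -130 0 0 0;220 0 -130 0 0 0;220 0 -130 0 0 0")

```text
time_s: 90.2
eef_pos: [0.4129, -0.3392, 0.196]
eef_rot: [-0.001, -0.014, 1.0, -0.0]
wrist_force: [1.1, -0.1, 0.6]
opening: 0.002
```

```bash
python3 - <<'E'
from h import *
c=optics.camera("top"); save(c,"top27.png"); s=optics.camera("side"); save(s,"side27.png",(100,60,356,252))
E
```

```text
(no output)
```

View pics/top27.png

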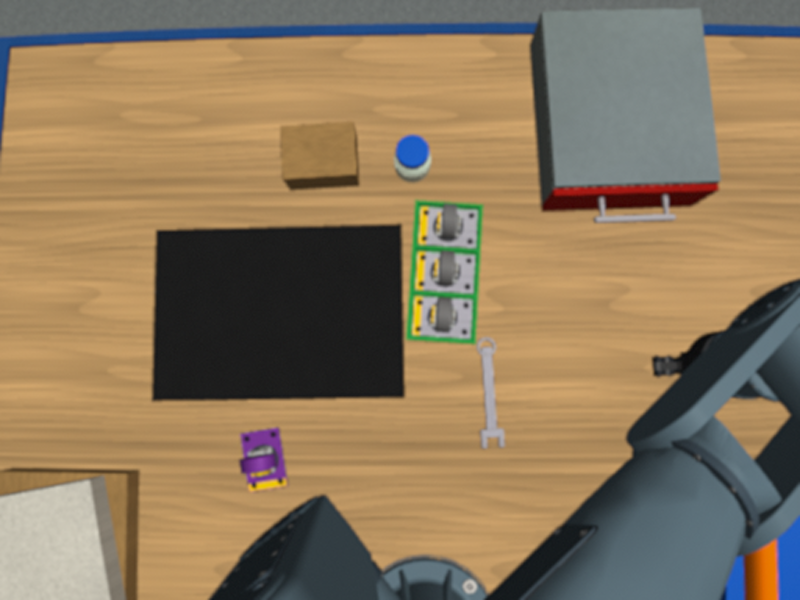

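View pics/side27.png

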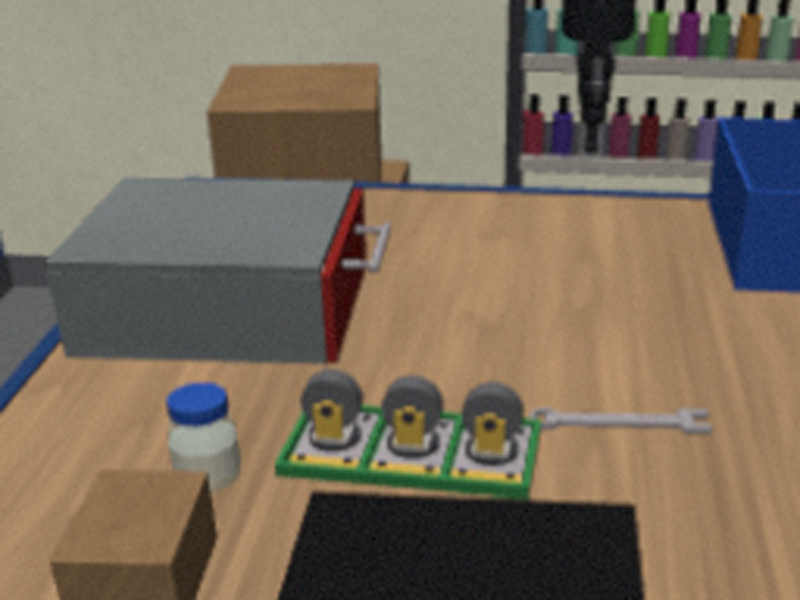

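The final views show three castors flat in the tray pockets at about (447, 225), (446, 270) and (443, 317) in the top picture. The drawer front is flush with the unit, and the jar, carton, wrench and purple castor are where they started.

```bash
python3 -c "
from bench import ticket; print(ticket.hand_in())"
```

```text
the job is handed in; nothing more can be done
None
```

The job is done and handed in at about 90 s of the 210 s allowed. Five castors were on the mat. I rocked all five to the bare-metal side first, then all five back to the yellow side, before sorting any.

- **Sorting:** three castors stopped within a millimetre or two and now stand wheel up in the three tray pockets. Two gave about 9 mm each way, so they went wheel up into the drawer.
- **Rocking forces:** I took 2 to 5 N as the wheel being at its stop. A few pushes passed 4 N (up to 5.5 N), and two castors slid about 2 mm on the mat.
- **Knocked castor:** one sound castor was found about 10 mm from its earlier place while I was sorting, so I measured it again before picking it up.
- **Last checks:** the final pictures show the three tray castors flat, and the drawer front flush with the unit. The drawer stopped moving against 8 to 13 N of push. The jar, carton, wrench and purple look-alike are in the same places as at the start.
- **Not checked:** I could not see the two drawer castors after the drawer shut. They were upright when it was about two-thirds open, and the push forces after that gave no sign of a jam or a fall.

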